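# Change the batch on the jar air-cooling stand

## Robot

A 6-joint arm with a two-finger parallel gripper is mounted at the origin on the work surface. World frame = base frame: x ahead of the robot, y to its left, z up, the work surface at z = 0. Lengths are in m, angles in degrees, forces in N, time in s.
With the tool pointing down it reaches from about 0.375 to 0.9 m from the base axis. Payload 3.1 kg.
Tool frame: the origin (TCP) lies on the centre line of the jaws, within the pads' length; the fingertips stand 11 mm ahead of it and the grasp point (between the pads) lies 8 mm behind it; z points along the fingers, y is the line along which they close (so a half turn about z gives the same grasp; the last joint's range is limited). The gripper opens to 87 mm and grips with 3 to 60 N. Pads are 19 mm wide; open, the fingers measure 117 mm over their backs; the gripper's body (75 mm by 190 mm) begins 51 mm behind the grasp point.
Start: joints at [-81.331, 30.224, 82.088, -0, 67.689, -10.227], TCP at [0.202, -0.591, 0.234] pointing down, gripper open.
Joint ranges: [-176.69, 176.69], [-43.24, 126.21], [12.49, 139.97], [-82, 262], [0, 151.66], [-163.58, 163.58]. Speed limits (degrees/s): [159.86, 159.86, 180, 180, 180, 180].

## Interface

Orientations are given as a 3x3 rotation matrix whose columns are the frame's x, y, z axes.
In Python, from rig import * gives the robot as it stands.
- The arm moves only by the shell command python3 -m inch 'ROWS'. ROWS is JSON, a list of rows, each an object of numbers: "gripper": the opening in per cent of the stroke, from 0 (shut) to 100 (fully open); "dx", "dy", "dz": the shift along the tool's x, y, z in mm; "turn": the turn about the tool's z in rad. A call has 1 to 12 rows; each row is the pose to reach, as a shift and turn from the pose commanded when the call began, along the tool's axes at that moment; what a row does not reach only later rows make up. A row lasts 1/10 s, in which the tool goes at most 50 mm and 8.59 degrees, less where a joint would pass 70% of its speed; a pose out of reach is approached as far as the arm can. A call with a gripper value outside its range is refused whole. The fingers move at their own pace and stop on an object; the grip force is fixed at half the most. Time passes only in rows, so rows that repeat a pose let the fingers close. It gives the time, the measured TCP pose, the force and the opening at its end, in the units of the state.
- read_state(): the state, without advancing time (a new reading comes with each control period).
- capture(name): name is "scene" or "top" or "wrist"; returns the picture (384x512x3 uint8, red, green, blue); there is no depth.
- get_calibration(name): a dict with "camera_matrix" (3x3 intrinsics, pixels), "world_to_cam" (4x4, takes a point from world to camera coordinates); the wrist camera has in their place "T_tool_cam" (4x4, takes a point from camera to tool coordinates, whose origin is the TCP and whose axes are the flange's). Camera axes: x right, y down, z forward; pixel columns grow to the right and rows downward; lengths in m; the calibration is good to about 2 mm. A picture is of the moment at which its call begins: read the wrist's pose just before it. get_calibration takes no time and is no camera call.
- hand_in(): hands the job in, once; it reports no verdict.
Trained networks look in the newest picture that a camera, given by its name, has taken for a name from the list of things; names that differ only in an ending like _2 or _b are one class to them, and where a whole thing is asked for, a point or a joint stands for the part that bears it (a point fixed in the world has none). Each returns a list of dicts, best first, with "score" (0 to 1); they miss things now and then, are a little off and sometimes report something else, mostly with a low value. They report only what shows in the picture. A call takes as long as a camera call. They do not tell look-alikes from the thing itself.
- recognise(camera, query): "extent" ([centre column, centre row, width, height] in pixels, round what is visible of it).
The state is a dict: "time_s": time; "joint_positions": joint angles; "qvel": joint speeds; "tau": joint torques, N m; "position": TCP position; "tcp_rot": TCP orientation; "force": force on the tool from outside, world axes, zero at the start; "moment": the same for the moment, N m; "opening": opening from 0.0 (shut) to 1.0 (fully open).
Only numpy, scipy, OpenCV 4.12 (cv2) and the standard library are available. Lean on these libraries where they do the work, as an engineer would, in place of code of your own. Each camera call takes 0.05 s, during which the arm holds its last target. There are 200 camera calls.

## Task

Change the batch of herb-paste jars on the air-cooling stand: first shut the air valve fully, then stand all the cooled jars from the stand upright in the sheet pan and every waiting jar upright on the stand, each centred on a place of its own before a reader window with the middle of its label facing straight at that window. When all the jars are in place, open the air valve half way (45 degrees, lever over the long tick) and leave it there; leave the other things on the counter where they are.

Things in the scene. Friction and masses are not known exactly. Their poses are not given: they have to be found in the camera images.
- stand: fixed air-cooling stand: slotted steel deck (x -75 to 125 mm, y +-160 mm), 6 mm thick; on it a black code-reader bar, front face at x 60 mm, top 61 mm up; behind it an air pipe (27 mm, at x 110, top 94 mm up) leads along -y to the valve (y -220), then down at y -305. Origin at counter height under the middle jar place; x from the jar places to the bar (away from the robot), y to the robot's left, z up
- valve (a joint): opening (rad) of the quarter-turn air valve at the stand's -y end. 0 = shut at its stop: lever along the stand's -x, square to the pipe. Grows counter-clockwise seen from above, to 1.571 = full open at a stop: lever along the stand's -y. Vertical axis. Friction 0.15 N m holds it anywhere; no spring. The dial plate below (84 mm) has a tick each 15 degrees, the longest at 45 degrees (half way)
- valve_axis (a point): point on the valve's vertical turning axis at the mid-height of the lever, 138 mm above the counter
- valve_grip (a point): middle of the lever's black grip sleeve, 70 mm from the turning axis, 138 mm above the counter; moves with the lever. Sleeve 62 mm long, 14 mm wide, 16 mm high. Its x axis points along the lever to the turning axis, z up. Nothing beside it within 30 mm; with the lever open the pipe passes 36 mm below the sleeve
- pan: fixed shallow aluminium sheet pan for cooled jars, 300 mm (its x) by 155 mm (its y), rim 18 mm high, walls 3 mm; origin at counter height under its middle; its floor is 3 mm above the counter
- place_1 (a point): centre of the left jar place, on the deck's top (6 mm above the counter), amid the slots before the left window (the dark window is 60 mm behind it along the stand's x, on the bar's front face, centred 33 mm above the counter); the places are 100 mm apart
- place_2 (a point): centre of the middle jar place, on the deck's top (6 mm above the counter), amid the slots before the middle window (the dark window is 60 mm behind it along the stand's x, on the bar's front face, centred 33 mm above the counter); the places are 100 mm apart
- place_3 (a point): centre of the right jar place, on the deck's top (6 mm above the counter), amid the slots before the right window (the dark window is 60 mm behind it along the stand's x, on the bar's front face, centred 33 mm above the counter); the places are 100 mm apart
- cooled_1: a cooled jar, on the stand at the start (2 or 3 of 3 are present): closed jar of green herb paste, 62 mm across, 64 mm high, about 180 g, black lid. One side has a paper label with a bar code; a white seal strip runs from the label up over the lid's edge to its middle, so it shows from above. Origin: centre of its underside; x axis towards the label, z up
- cooled_2: a cooled jar, on the stand at the start (2 or 3 of 3 are present): closed jar of green herb paste, 62 mm across, 64 mm high, about 180 g, black lid. One side has a paper label with a bar code; a white seal strip runs from the label up over the lid's edge to its middle, so it shows from above. Origin: centre of its underside; x axis towards the label, z up
- cooled_3: a cooled jar, on the stand at the start (2 or 3 of 3 are present): closed jar of green herb paste, 62 mm across, 64 mm high, about 180 g, black lid. One side has a paper label with a bar code; a white seal strip runs from the label up over the lid's edge to its middle, so it shows from above. Origin: centre of its underside; x axis towards the label, z up
- waiting_1: a waiting jar, on the bare counter at the start, label any way (2 or 3 of 4 are present): closed jar of green herb paste, 62 mm across, 64 mm high, about 180 g, black lid. One side has a paper label with a bar code; a white seal strip runs from the label up over the lid's edge to its middle, so it shows from above. Origin: centre of its underside; x axis towards the label, z up
- waiting_2: a waiting jar, on the bare counter at the start, label any way (2 or 3 of 4 are present): closed jar of green herb paste, 62 mm across, 64 mm high, about 180 g, black lid. One side has a paper label with a bar code; a white seal strip runs from the label up over the lid's edge to its middle, so it shows from above. Origin: centre of its underside; x axis towards the label, z up
- waiting_3: a waiting jar, on the bare counter at the start, label any way (2 or 3 of 4 are present): closed jar of green herb paste, 62 mm across, 64 mm high, about 180 g, black lid. One side has a paper label with a bar code; a white seal strip runs from the label up over the lid's edge to its middle, so it shows from above. Origin: centre of its underside; x axis towards the label, z up
- waiting_4: a waiting jar, on the bare counter at the start, label any way (2 or 3 of 4 are present): closed jar of green herb paste, 62 mm across, 64 mm high, about 180 g, black lid. One side has a paper label with a bar code; a white seal strip runs from the label up over the lid's edge to its middle, so it shows from above. Origin: centre of its underside; x axis towards the label, z up
- waiting_1_code (a point): centre of that jar's label, on its side, 31 mm from its axis, 24 mm above its underside
- waiting_2_code (a point): centre of that jar's label, on its side, 31 mm from its axis, 24 mm above its underside
- waiting_3_code (a point): centre of that jar's label, on its side, 31 mm from its axis, 24 mm above its underside
- waiting_4_code (a point): centre of that jar's label, on its side, 31 mm from its axis, 24 mm above its underside
- spare_lid: a bystander: a loose spare black jar lid, disc 58 mm across, 14 mm high
- glass_bowl: a bystander: a small empty glass bowl, 110 mm across, 45 mm high
- spoon: a bystander: a spoon lying flat
- spatula: a bystander: a spatula lying flat
- spice_bottle: a bystander: a small amber glass bottle, 44 mm across, 100 mm high
Things that resemble listed ones, but are neither listed nor needed, are in the scene too. Leave any blue or red look-alike of the waiting_4 alone.

How it is judged:
By the outcome, as a careful person would: the job done as asked, in the order asked, and still so for the second after the job is handed in, with the robot touching nothing.
Of cooled_1, cooled_2, cooled_3 only 2 to 3 are there at a start; the rules pass over those that are not, and their reading is None.
Of waiting_1, waiting_2, waiting_3, waiting_4 only 2 to 3 are there at a start; the rules pass over those that are not, and their reading is None.
At some moment in a run one of cooled_1, cooled_2, cooled_3, waiting_1, waiting_2, waiting_3, waiting_4 may be knocked a few centimetres aside while the robot is not near it.
It also fails if it takes over 210 s, if anything falls off the work surface, if the arm or the gripper's body presses on something with over 40 N, if the wrist force passes 120 N, or if a joint passes its speed limit or range.

## Working session

There is one attempt and no reset: what is moved stays moved. The work goes in short steps, Python scripts to look and compute and a shell command to move; the robot and the scene stay as the last step left them, time stands still between calls to the robot, and variables do not carry over. Pictures are saved under pics/ and viewed, on a budget of 14 in all, crops included, one or two more only if the job needs it, and the job is handed in when it is done.

```bash
ls; mkdir -p pics; python3 - <<'E'
from rig import *
import cv2,numpy as np
s=read_state(); print(s['time_s'],s['position'],np.round(s['tcp_rot'],3).tolist(),s['opening'])
for n in ['top','scene']:
    im=capture(n); cv2.imwrite(f'pics/{n}0.png',cv2.cvtColor(im,cv2.COLOR_RGB2BGR))
    c=get_calibration(n); print(n,np.round(c['camera_matrix'],1).tolist(),np.round(c['world_to_cam'],3).tolist())
a=cv2.imread('pics/top0.png'); cv2.imwrite('pics/top0b.png',cv2.resize(a,(800,600),interpolation=cv2.INTER_CUBIC))
print(np.round(get_calibration('wrist')['T_tool_cam'],3).tolist(),get_calibration('wrist')['camera_matrix'])
for q in ['waiting_1','cooled_1','pan','stand','valve_grip']:
    print(q,[(round(d['score'],2),np.round(d['extent'],1).tolist()) for d in recognise('top',q)])
E
```

```text
pics
0.0 [ 0.20233717 -0.59060579  0.23258974] [[0.946, 0.324, -0.0], [0.324, -0.946, 0.002], [0.0, -0.002, -1.0]] 0.9986449986630539
top [[463.9, 0.0, 257.0], [0.0, 463.9, 193.9], [0.0, 0.0, 1.0]] [[-0.011, -1.0, -0.002, -0.021], [-0.986, 0.011, -0.169, 0.475], [0.169, 0.0, -0.986, 1.463], [0.0, 0.0, 0.0, 1.0]]
scene [[398.3, 0.0, 262.2], [0.0, 398.3, 190.0], [0.0, 0.0, 1.0]] [[-0.081, 0.997, 0.007, 0.069], [0.786, 0.068, -0.615, -0.289], [-0.614, -0.045, -0.788, 1.472], [0.0, 0.0, 0.0, 1.0]]
[[0.0, -0.961, -0.278, 0.076], [1.0, 0.001, -0.0, 0.001], [0.0, -0.278, 0.961, -0.151], [0.0, 0.0, 0.0, 1.0]] [[276.66626845   0.         260.05524945]
 [  0.         276.66626845 191.81278274]
 [  0.           0.           1.        ]]
waiting_1 [(0.91, [153.3, 273.0, 22.5, 19.4]), (0.85, [167.5, 152.8, 19.8, 20.5]), (0.85, [240.7, 210.2, 20.3, 22.0]), (0.81, [182.6, 115.0, 20.8, 21.9]), (0.75, [203.4, 151.2, 23.3, 20.7]), (0.7, [360.0, 284.7, 21.0, 7.6])]
cooled_1 [(0.86, [252.9, 159.2, 24.8, 22.2]), (0.78, [306.1, 189.1, 19.5, 16.3]), (0.77, [277.2, 171.6, 17.6, 21.7]), (0.37, [199.9, 150.3, 21.2, 25.6])]
pan [(0.86, [148.6, 203.9, 106.1, 77.9]), (0.43, [368.6, 177.4, 22.5, 31.2])]
stand [(0.75, [305.8, 165.7, 160.5, 100.7])]
valve_grip [(0.74, [370.2, 176.2, 21.1, 32.5])]
```

View pics/top0b.png

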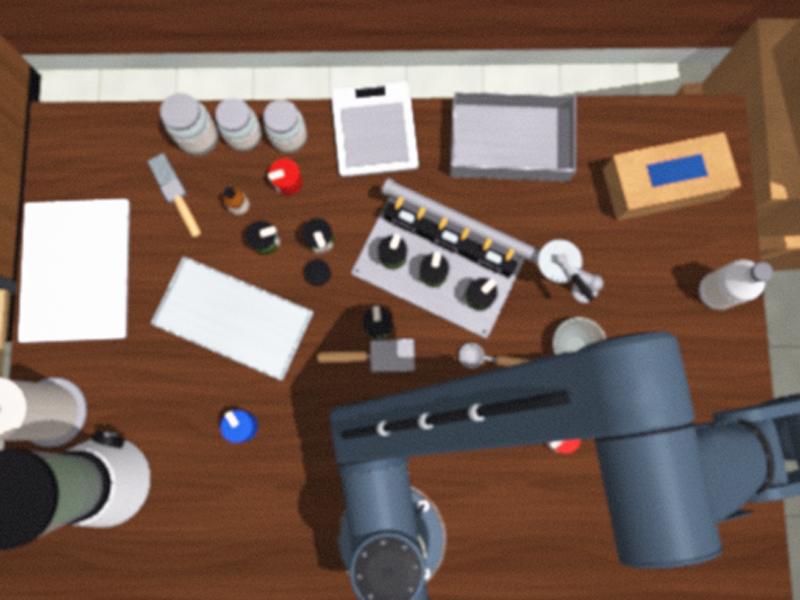

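View pics/scene0.png

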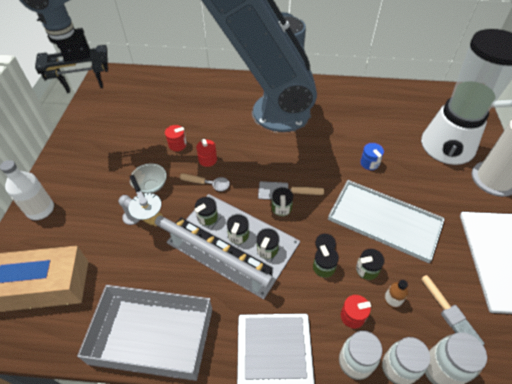

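The top view shows three black-lid jars on the stand, at (392,248), (434,266) and (482,291) in the 800 px picture. Three black-lid waiting jars stand on the bare counter at (262,237), (318,236) and (377,320). The look-alikes have blue or red lids, at (238,425), (284,175) and near (565,440). The flat black disc at (317,271) is the spare lid, and the pan is at (232,318). The valve lever at (585,287) is mostly open.

```bash
cat > h.py <<'E'
from rig import *
import cv2,numpy as np
from scipy.optimize import least_squares
def shot(n):
    """camera -> picture, K, world_to_cam"""
    s=read_state(); im=capture(n); c=get_calibration(n); K=np.array(c['camera_matrix'])
    if n=='wrist':
        T=np.eye(4); T[:3,:3]=s['tcp_rot']; T[:3,3]=s['position']
        W=np.linalg.inv(T@np.array(c['T_tool_cam']))
    else: W=np.array(c['world_to_cam'])
    return im,K,W
def proj(P,K,W):
    P=np.atleast_2d(P); q=(W[:3,:3]@P.T).T+W[:3,3]; q=q@K.T; return q[:,:2]/q[:,2:]
def back(uv,z,K,W):
    """pixels -> world points at height z"""
    uv=np.atleast_2d(uv); d=np.c_[uv,np.ones(len(uv))]@np.linalg.inv(K).T@W[:3,:3]
    o=-W[:3,:3].T@W[:3,3]; z=np.broadcast_to(z,len(uv)); return o+d*((z-o[2])/d[:,2])[:,None]
def save(im,name,box=None):
    if box: im=im[box[1]:box[3],box[0]:box[2]]
    k=min(800/im.shape[1],600/im.shape[0]); cv2.imwrite(f'pics/{name}.png',cv2.cvtColor(cv2.resize(im,None,fx=k,fy=k,interpolation=cv2.INTER_CUBIC),cv2.COLOR_RGB2BGR)); return k
A=np.linspace(0,2*np.pi,72,endpoint=False)
def jarfit(ext,z0,K,W,r=.031,h=.064):
    """jar axis (x,y) from the network's box"""
    u,v,w,hh=ext; b=np.array([u-w/2,v-hh/2,u+w/2,v+hh/2])
    C=np.r_[np.c_[r*np.cos(A),r*np.sin(A),0*A+z0],np.c_[r*np.cos(A),r*np.sin(A),0*A+z0+h]]
    def f(p):
        q=proj(C+[p[0],p[1],0],K,W); return np.r_[q.min(0),q.max(0)]-b
    s=least_squares(f,back([[u,v]],z0+h/2,K,W)[0,:2]); return s.x,np.abs(s.fun).max()
def rect(im,c,z,K,W,half=.05,n=200):
    """view from above of the plane z round c; row up = +x, column right = -y"""
    g=np.linspace(half,-half,n); X,Y=np.meshgrid(g,g,indexing='ij')
    q=proj(np.c_[X.ravel()+c[0],Y.ravel()+c[1],0*X.ravel()+z],K,W).astype(np.float32).reshape(n,n,2)
    return cv2.remap(im,q[...,0],q[...,1],cv2.INTER_LINEAR)
E
python3 - <<'E'
from h import *
im,K,W=shot('top')
for q in ['waiting_1','cooled_1']:
    for d in recognise('top',q):
        z=.006 if q[0]=='c' else 0
        print(q,round(d['score'],2),np.round(d['extent'],0),[np.round(a,4) for a in jarfit(d['extent'],z,K,W)])
print('valve',back(np.array([[560,262],[585,287]])/1.5625,[.1,.138],K,W))
print('stand corners (800px)',back(np.array([[352,272],[485,333]])/1.5625,.006,K,W))
save(im,'stand0',(215,105,400,225)); save(im,'pan0',(90,155,215,250))
E
```

```text
waiting_1 0.9 [240. 208.  19.  23.] [array([0.4293, 0.0281]), np.float64(0.5154)]
waiting_1 0.89 [153. 275.  21.  15.] [array([0.2214, 0.3039]), np.float64(2.5324)]
waiting_1 0.84 [167. 153.  24.  20.] [array([0.6168, 0.2689]), np.float64(1.6924)]
waiting_1 0.75 [184. 112.  19.  25.] [array([0.7572, 0.2144]), np.float64(1.1889)]
waiting_1 0.72 [202. 151.  25.  19.] [array([0.6217, 0.1522]), np.float64(2.0753)]
waiting_1 0.42 [362. 285.  29.  10.] [array([ 0.1831, -0.353 ]), np.float64(5.4098)]
cooled_1 0.87 [279. 173.  13.  18.] [array([ 0.5442, -0.0973]), np.float64(3.3779)]
cooled_1 0.73 [252. 162.  21.  22.] [array([ 0.5818, -0.0103]), np.float64(1.061)]
cooled_1 0.54 [306. 190.  21.  18.] [array([ 0.4844, -0.1863]), np.float64(2.1575)]
valve [[ 0.54505335 -0.34559847  0.1       ]
 [ 0.48611413 -0.38327388  0.138     ]]
stand corners (800px) [[ 0.54947294  0.07877473  0.006     ]
 [ 0.41506238 -0.20151267  0.006     ]]
```

View pics/stand0.png

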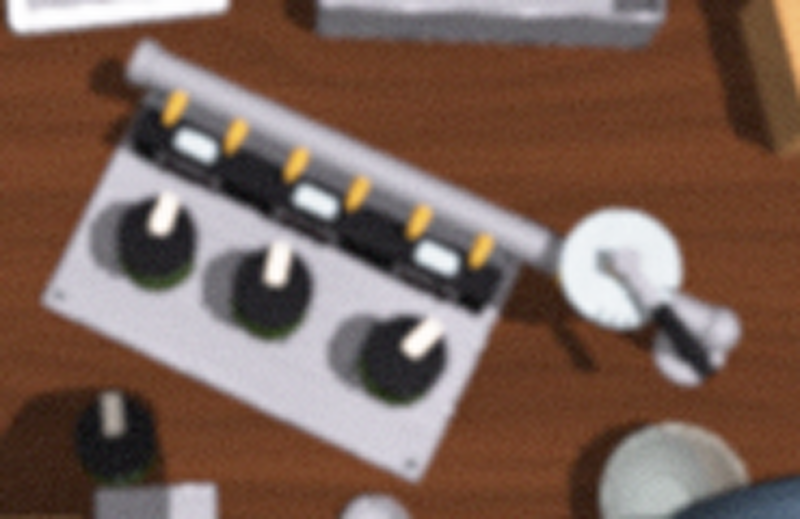

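```bash
python3 - <<'E'
from h import *
im,K,W=shot('top')
c=lambda p: np.array(p)/4.3243+[215,105]
F=back(c([[42,300],[418,482]]),.006,K,W); L=back(c([[195,145],[317,200],[437,258]]),.061,K,W)
print('front',F,np.linalg.norm(F[0]-F[1])); print('labels',L,np.linalg.norm(np.diff(L,axis=0),axis=1))
for a,b in((F[0],F[1]),(L[0],L[2])):
    d=a-b; print('y axis heading',np.degrees(np.arctan2(d[1],d[0])))
y=F[0]-F[1]; y/=np.linalg.norm(y); x=np.array([y[1],-y[0],0]); th=np.arctan2(x[1],x[0]); print('stand x heading',np.degrees(th))
O=F.mean(0)+.075*x; print('origin',O,'labels in stand',((L-O)@np.c_[x,y]))
V=O+.110*x-.220*y; print('axis pred',V); 
g=back(c([[612,260],[685,338],[655,305],[712,372]]),.146,K,W); print('lever pts stand',(g-O)@np.c_[x,y]); print(g)
d=g[3]-g[0]; print('lever heading',np.degrees(np.arctan2(d[1],d[0])))
E
```

```text
front [[ 0.54848542  0.08066904  0.006     ]
 [ 0.40394986 -0.20533097  0.006     ]] 0.32044738602368655
labels [[ 0.65482695 -0.03849831  0.061     ]
 [ 0.6110499  -0.12955868  0.061     ]
 [ 0.56541905 -0.21816352  0.061     ]] [0.10103673 0.0996644 ]
y axis heading 63.18937805517921
y axis heading 63.543402383220716
stand x heading -26.810621944820788
origin [ 0.54315531 -0.09615919  0.006     ] labels in stand [[ 0.07365965  0.10183118]
 [ 0.07566068  0.00081427]
 [ 0.07489964 -0.09884723]]
axis pred [ 0.54210109 -0.34212441  0.006     ]
lever pts stand [[ 0.10495701 -0.20892936]
 [ 0.07643029 -0.27750015]
 [ 0.08872523 -0.24915857]
 [ 0.06263591 -0.30409065]]
[[ 0.54259354 -0.32996923  0.146     ]
 [ 0.48620501 -0.37830204  0.146     ]
 [ 0.50996153 -0.35855266  0.146     ]
 [ 0.46190004 -0.39581226  0.146     ]]
lever heading -140.78677986761284
```

```bash
python3 -m inch '[{"dx":342,"dy":-109,"dz":-70,"turn":-0.31},{"dx":342,"dy":-109,"dz":-70,"turn":-0.31},{"dx":342,"dy":-109,"dz":-70,"turn":-0.31},{"dx":342,"dy":-109,"dz":-70,"turn":-0.31},{"dx":342,"dy":-109,"dz":-70,"turn":-0.31},{"dx":342,"dy":-109,"dz":-70,"turn":-0.31},{"dx":342,"dy":-109,"dz":-70,"turn":-0.31},{"dx":342,"dy":-109,"dz":-70,"turn":-0.31},{"dx":342,"dy":-109,"dz":-70,"turn":-0.31},{"dx":342,"dy":-109,"dz":-70,"turn":-0.31}]'
python3 - <<'E'
from h import *
im,K,W=shot('wrist'); s=read_state(); print(s['joint_positions'])
np.savez('w1.npz',im=im,K=K,W=W); save(im,'w1')
print([(round(d['score'],2),np.round(d['extent'],1).tolist()) for d in recognise('wrist','valve_grip')])
O=np.array([.543,-.096,0]);t=np.radians(-26.6);x=np.array([np.cos(t),np.sin(t),0]);y=np.array([-x[1],x[0],0])
print('axis px(800)',proj(O+.11*x-.22*y+[0,0,.146],K,W)*1.5625)
E
```

```text
[-8.13302331e+01  3.02195745e+01  8.20890847e+01 -1.03795194e-03
  6.76883452e+01 -1.02290882e+01]
[]
axis px(800) [[  11.95008158 -889.88697243]]invalid input
```

View pics/w1.png

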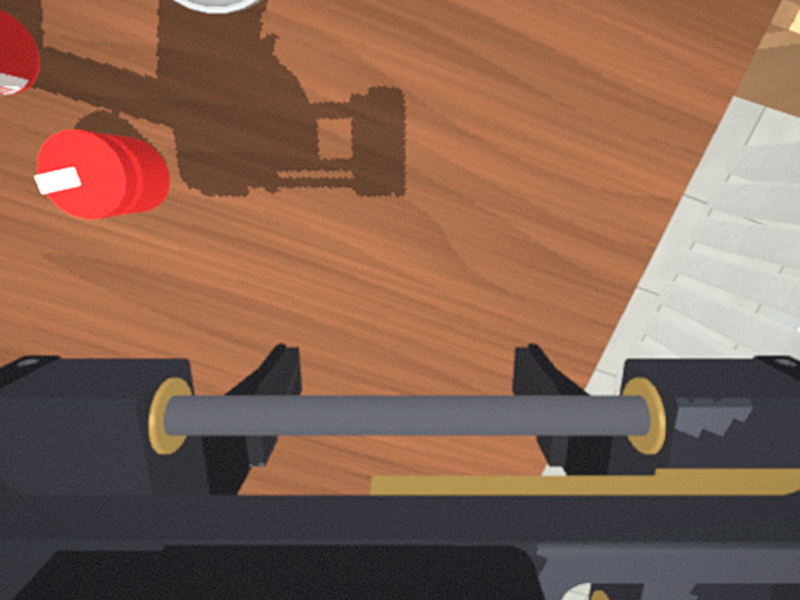

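The wrist picture shows only the start pose: a red look-alike at (95,175), and the fingers at rows 350–460. The move was refused, probably because the rows lacked a gripper value.

```bash
python3 -m inch '[{"gripper":100,"dx":342,"dy":-109,"dz":-70,"turn":-0.31},{"gripper":100,"dx":342,"dy":-109,"dz":-70,"turn":-0.31},{"gripper":100,"dx":342,"dy":-109,"dz":-70,"turn":-0.31},{"gripper":100,"dx":342,"dy":-109,"dz":-70,"turn":-0.31},{"gripper":100,"dx":342,"dy":-109,"dz":-70,"turn":-0.31},{"gripper":100,"dx":342,"dy":-109,"dz":-70,"turn":-0.31},{"gripper":100,"dx":342,"dy":-109,"dz":-70,"turn":-0.31},{"gripper":100,"dx":342,"dy":-109,"dz":-70,"turn":-0.31},{"gripper":100,"dx":342,"dy":-109,"dz":-70,"turn":-0.31},{"gripper":100,"dx":342,"dy":-109,"dz":-70,"turn":-0.31}]'
python3 - <<'E'
from h import *
im,K,W=shot('wrist'); s=read_state(); print(s['joint_positions'])
np.savez('w1.npz',im=im,K=K,W=W); save(im,'w2')
print([(round(d['score'],2),np.round(d['extent'],1).tolist()) for d in recognise('wrist','valve_grip')])
O=np.array([.543,-.096,0]);t=np.radians(-26.6);x=np.array([np.cos(t),np.sin(t),0]);y=np.array([-x[1],x[0],0])
print('axis px(800)',proj(O+.11*x-.22*y+[0,0,.146],K,W)*1.5625)
E
```

```text
time_s: 1.65
position: [0.4899, -0.3778, 0.3031]
tcp_rot: [[0.802, 0.597, -0.001], [0.597, -0.802, -0.0], [-0.001, -0.001, -1.0]]
force: [-0.6, -0.4, -0.7]
opening: 0.998
[-4.80121393e+01  2.58761050e+01  7.81828705e+01 -6.08171314e-02
  7.60135365e+01  5.41293445e+00]
[(0.93, [262.5, 159.9, 16.6, 95.1])]
axis px(800) [[410.03265419 192.42984083]]
```

View pics/w2.png

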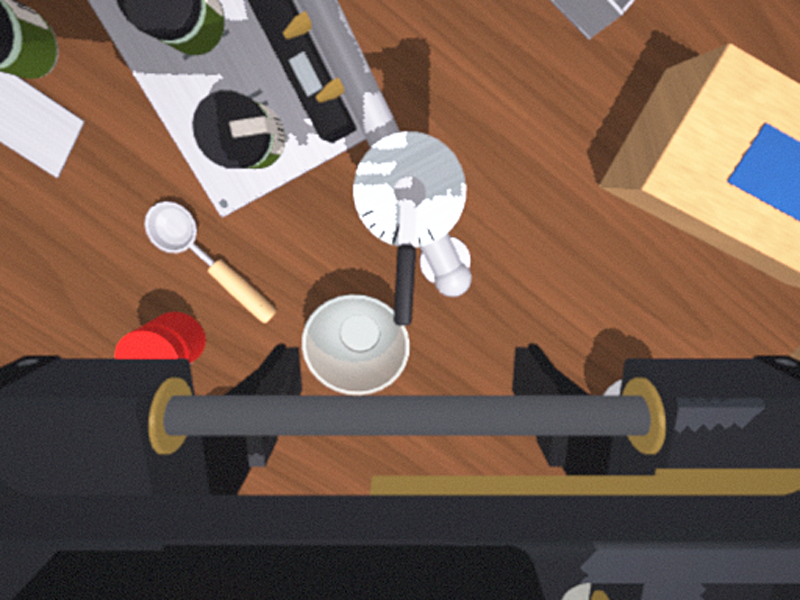

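The lever hub is at (409,190), within 2 px of where I predicted the axis, and the sleeve runs from (405,247) to (402,324).

```bash
cat > mv.py <<'E'
# mv.py X Y Z HEADING(tool x, deg): prints the shift/turn from the current pose
import sys; from h import *
x,y,z,h=map(float,sys.argv[1:5]); s=read_state(); R=np.array(s['tcp_rot'])
d=R.T@(np.array([x,y,z])-s['position'])*1000; a=np.degrees(np.arctan2(R[1,0],R[0,0]))
t=-((h-a+180)%360-180)
print('shift mm',np.round(d,1),'turn',round(np.radians(t),3),'rows',int(max(np.linalg.norm(d)/50,abs(t)/8.59))+1,'heading',round(a,1),'j6',np.round(s['joint_positions'][5],1),'t',s['time_s'])
E
python3 - <<'E'
from h import *
d=np.load('w1.npz');K,W=d['K'],d['W']
p=back(np.array([[409,190],[405,247],[403.5,285],[402,324]])/1.5625,.144,K,W); print(p)
a=p[0]; g=p[2]; e=a-g; print(np.linalg.norm(e),'heading to axis',np.degrees(np.arctan2(e[1],e[0])),'opening',np.degrees(np.arctan2(e[1],e[0]))+26.6)
e=p[1]-p[3]; print(np.degrees(np.arctan2(e[1],e[0])),np.linalg.norm(e))
E
python3 mv.py 0.486 -0.382 0.130 38
```

```text
[[ 0.5436792  -0.34046733  0.144     ]
 [ 0.51004996 -0.36201732  0.144     ]
 [ 0.48672806 -0.37798362  0.144     ]
 [ 0.46155096 -0.39525627  0.144     ]]
0.06819753864626761 heading to axis 33.374704305803675 opening 59.97470430580368
34.42492087078356 0.05879610332631275
shift mm [ -4.4   1.2 172.9] turn -0.025 rows 4 heading 36.5 j6 5.4 t 1.75
```

```bash
python3 -m inch '[{"gripper":100,"dx":-5.6,"dy":-1.4,"dz":50,"turn":0.054},{"gripper":100,"dx":-5.6,"dy":-1.4,"dz":100,"turn":0.054},{"gripper":100,"dx":-5.6,"dy":-1.4,"dz":140,"turn":0.054},{"gripper":100,"dx":-5.6,"dy":-1.4,"dz":173,"turn":0.054},{"gripper":100,"dx":-5.6,"dy":-1.4,"dz":173,"turn":0.054},{"gripper":0,"dx":-5.6,"dy":-1.4,"dz":173,"turn":0.054},{"gripper":0,"dx":-5.6,"dy":-1.4,"dz":173,"turn":0.054},{"gripper":0,"dx":-5.6,"dy":-1.4,"dz":173,"turn":0.054},{"gripper":0,"dx":-5.6,"dy":-1.4,"dz":173,"turn":0.054},{"gripper":0,"dx":-5.6,"dy":-1.4,"dz":173,"turn":0.054},{"gripper":0,"dx":-5.6,"dy":-1.4,"dz":173,"turn":0.054},{"gripper":0,"dx":-5.6,"dy":-1.4,"dz":173,"turn":0.054}]'; python3 mv.py 0.4846 -0.380 0.130 33.4
```

```text
time_s: 2.95
position: [0.4855, -0.3796, 0.1308]
tcp_rot: [[0.833, 0.553, 0.0], [0.553, -0.833, -0.0], [0.0, 0.0, -1.0]]
force: [0.7, -0.0, -0.1]
opening: 0.449
shift mm [-1.  -0.1  0.8] turn 0.003 rows 1 heading 33.6 j6 8.0 t 2.95
```

```bash
python3 -m inch '[{"gripper":0},{"gripper":0},{"gripper":0},{"gripper":0},{"gripper":0},{"gripper":0}]'
```

```text
invalid input
```

```bash
python3 -m inch '[{"gripper":0,"dx":0,"dy":0,"dz":0,"turn":0},{"gripper":0,"dx":0,"dy":0,"dz":0,"turn":0},{"gripper":0,"dx":0,"dy":0,"dz":0,"turn":0},{"gripper":0,"dx":0,"dy":0,"dz":0,"turn":0},{"gripper":0,"dx":0,"dy":0,"dz":0,"turn":0},{"gripper":0,"dx":0,"dy":0,"dz":0,"turn":0},{"gripper":0,"dx":0,"dy":0,"dz":0,"turn":0}]'
```

```text
time_s: 3.65
position: [0.4852, -0.3794, 0.1304]
tcp_rot: [[0.833, 0.553, -0.0], [0.553, -0.833, 0.0], [-0.0, -0.001, -1.0]]
force: [-0.3, 1.2, -0.6]
opening: 0.156
```

```bash
python3 -m inch '[{"gripper":0,"dx":0.6,"dy":-9.1,"dz":0,"turn":0.13},{"gripper":0,"dx":2.4,"dy":-18,"dz":0,"turn":0.26},{"gripper":0,"dx":5.3,"dy":-26.6,"dz":0,"turn":0.39},{"gripper":0,"dx":9.2,"dy":-34.8,"dz":0,"turn":0.52},{"gripper":0,"dx":14.3,"dy":-42.4,"dz":0,"turn":0.65},{"gripper":0,"dx":20.2,"dy":-49.2,"dz":0,"turn":0.78},{"gripper":0,"dx":27,"dy":-55.3,"dz":0,"turn":0.91},{"gripper":0,"dx":34.6,"dy":-60.4,"dz":0,"turn":1.04},{"gripper":0,"dx":37.6,"dy":-62.1,"dz":0,"turn":1.09},{"gripper":0,"dx":37.6,"dy":-62.1,"dz":0,"turn":1.09},{"gripper":0,"dx":37.6,"dy":-62.1,"dz":0,"turn":1.09}]'; python3 mv.py 0.4846 -0.380 0.130 -26.6; python3 -c "
from rig import *;print(read_state()['moment'])"
```

```text
time_s: 4.75
position: [0.4809, -0.3099, 0.1304]
tcp_rot: [[0.878, -0.48, -0.003], [-0.48, -0.878, -0.005], [-0.0, 0.006, -1.0]]
force: [-6.1, -7.1, -1.8]
opening: 0.16
shift mm [36.9 59.8  0.8] turn -0.036 rows 2 heading -28.7 j6 75.1 t 4.75
[-1.03288043  0.93317522  0.54335926]
```

```bash
python3 -m inch '[{"gripper":40,"dx":0,"dy":0,"dz":0,"turn":0},{"gripper":40,"dx":0,"dy":0,"dz":0,"turn":0},{"gripper":40,"dx":0,"dy":0,"dz":0,"turn":0},{"gripper":40,"dx":0,"dy":0,"dz":0,"turn":0},{"gripper":40,"dx":0,"dy":0,"dz":-20,"turn":0},{"gripper":40,"dx":0,"dy":0,"dz":-60,"turn":0},{"gripper":100,"dx":0,"dy":0,"dz":-100,"turn":0},{"gripper":100,"dx":0,"dy":0,"dz":-150,"turn":0}]'; python3 mv.py 0.44 0.02 0.36 0
```

```text
time_s: 5.55
position: [0.4817, -0.306, 0.2808]
tcp_rot: [[0.876, -0.483, -0.002], [-0.483, -0.876, 0.003], [-0.003, -0.001, -1.0]]
force: [1.2, -1.0, -0.4]
opening: 0.502
shift mm [-194.2 -265.4  -78.2] turn -0.504 rows 7 heading -28.9 j6 75.2 t 5.55
```

```bash
python3 -m inch '[{"gripper":100,"dx":-194,"dy":-265,"dz":-78,"turn":-0.504},{"gripper":100,"dx":-194,"dy":-265,"dz":-78,"turn":-0.504},{"gripper":100,"dx":-194,"dy":-265,"dz":-78,"turn":-0.504},{"gripper":100,"dx":-194,"dy":-265,"dz":-78,"turn":-0.504},{"gripper":100,"dx":-194,"dy":-265,"dz":-78,"turn":-0.504},{"gripper":100,"dx":-194,"dy":-265,"dz":-78,"turn":-0.504},{"gripper":100,"dx":-194,"dy":-265,"dz":-78,"turn":-0.504},{"gripper":100,"dx":-194,"dy":-265,"dz":-78,"turn":-0.504},{"gripper":100,"dx":-194,"dy":-265,"dz":-78,"turn":-0.504},{"gripper":100,"dx":-194,"dy":-265,"dz":-78,"turn":-0.504}]'
python3 - <<'E'
from h import *
im,K,W=shot('wrist'); s=read_state(); print(s['joint_positions'],s['position'],s['time_s'])
np.savez('w3.npz',im=im,K=K,W=W); save(im,'w3')
for q in ['waiting_1','cooled_1','pan','valve_grip']:
  for d in recognise('wrist',q):
    z=.006 if q[0]=='c' else 0
    print(q,round(d['score'],2),np.round(np.array(d['extent'])*1.5625,0),[np.round(a,4) for a in jarfit(d['extent'],z,K,W)] if 'l' not in q[:3] and q!='pan' else '')
E
```

```text
time_s: 6.55
position: [0.4406, 0.0181, 0.3583]
tcp_rot: [[1.0, -0.001, -0.0], [-0.001, -1.0, -0.0], [-0.0, 0.0, -1.0]]
force: [-0.8, 0.6, -0.1]
opening: 1.0
[-1.22585967e+01  7.24951698e+00  9.66514547e+01 -1.76785935e-02
  7.61299898e+01  7.78352521e+01] [0.44067372 0.01775079 0.35817553] 6.6
waiting_1 0.89 [153.  66. 105.  87.] [array([0.6173, 0.2659]), np.float64(1.903)]
waiting_1 0.81 [275.  62.  83.  82.] [array([0.6205, 0.1453]), np.float64(1.423)]
waiting_1 0.63 [403. 255.  60.  63.] [array([0.4327, 0.021 ]), np.float64(0.818)]
waiting_1 0.57 [600. 378.  50.  34.] [array([ 0.2823, -0.2136]), np.float64(11.7507)]
cooled_1 0.98 [607. 199.  77.  61.] [array([ 0.4925, -0.192 ]), np.float64(3.0004)]
cooled_1 0.89 [522. 147.  76.  69.] [array([ 0.5418, -0.099 ]), np.float64(0.172)]
cooled_1 0.71 [156.  62. 103.  88.] [array([0.6197, 0.2588]), np.float64(0.8636)]
cooled_1 0.65 [434. 104.  60.  74.] [array([ 0.5817, -0.0088]), np.float64(1.9464)]
cooled_1 0.19 [574. 138. 451. 275.] [array([ 0.5653, -0.1629]), np.float64(125.0518)]
pan 0.69 [142. 221. 285. 228.] 
valve_grip 0.75 [782. 222.  34.  60.] 
valve_grip 0.36 [152.  64. 100.  84.] 
valve_grip 0.26 [608. 308. 128.  44.]
```

View pics/w3.png

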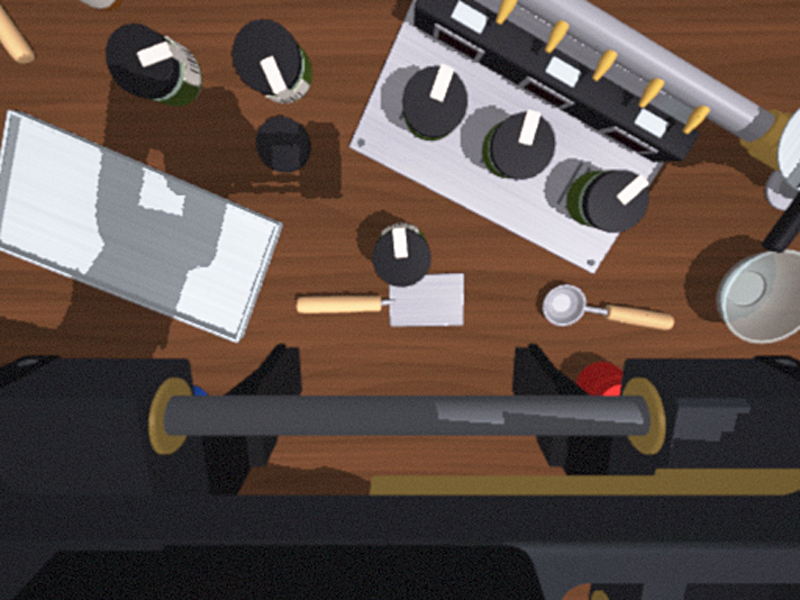

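The survey shows:
- Cooled lids at (435,102), (523,146) and (614,201).
- Waiting jars at (143,62), (269,57) and (402,254).
- The spare lid at (283,143), and the pan with corners (10,112), (281,225) and (240,341).
- Red and blue look-alikes only at the lower edge.

Next I'll measure lid centres and strip directions in views rectified to the lid plane.

```bash
cat >> h.py <<'E'
def lid(im,c,z,K,W,half=.06,n=240):
    """lid centre (world), radius mm, strip heading deg, from a view rectified to the lid's top plane"""
    for k in range(2):
        R=rect(im,c,z,K,W,half,n); px=2*half/(n-1)
        hsv=cv2.cvtColor(cv2.GaussianBlur(R,(5,5),0),cv2.COLOR_RGB2HSV); g=(R.astype(int).max(2))
        X,Y=np.meshgrid(np.linspace(half,-half,n),np.linspace(half,-half,n),indexing='ij')
        blk=((g<75)&(hsv[...,1]<95)).astype(np.uint8)
        wh=((g>130)&(hsv[...,1]<70)&(np.hypot(X,Y)<.034)).astype(np.uint8)
        m=cv2.morphologyEx(cv2.morphologyEx(blk|wh,cv2.MORPH_CLOSE,np.ones((5,5))),cv2.MORPH_OPEN,np.ones((9,9)))
        best=max(((np.mean(m[np.hypot(X-a,Y-b)<.029])-1.0*np.mean(m[(np.hypot(X-a,Y-b)>.0315)&(np.hypot(X-a,Y-b)<.040)]),a,b) for a in np.arange(-.02,.0201,.001) for b in np.arange(-.02,.0201,.001)))
        c=np.array([c[0]+best[1],c[1]+best[2]])
    w=(wh>0)&(np.hypot(X-best[1],Y-best[2])<.029)
    pts=np.c_[X[w]-best[1],Y[w]-best[2]]; mu=pts.mean(0); 
    ev=np.linalg.svd(pts-mu,full_matrices=False)[2][0]; ev*=np.sign(ev@mu)
    ang=np.degrees(np.arctan2(ev[1],ev[0])); perp=1000*(mu[0]*ev[1]-mu[1]*ev[0])
    V=R.copy(); cv2.circle(V,(int((half-best[2])/px),int((half-best[1])/px)),int(.029/px),(255,0,0),1)
    p0=(int((half-best[2])/px),int((half-best[1])/px)); cv2.line(V,p0,(int(p0[0]-ev[1]*80),int(p0[1]-ev[0]*80)),(255,255,0),1)
    return c,best[0],ang,perp,len(pts)*px*px*1e6,V
E
python3 - <<'E'
from h import *
d=np.load('w3.npz');im,K,W=d['im'],d['K'],d['W']; out=[]
for px,z in [((435,102),.07),((523,146),.07),((614,201),.07),((143,62),.064),((269,57),.064),((402,254),.064)]:
    c=back(np.array([px])/1.5625,z,K,W)[0,:2]
    r=lid(im,c,z,K,W); out.append(r[-1]); print(px,np.round(c,4),np.round(r[0],4),'score %.2f ang %.1f perp %.1f area %.0f'%r[1:5])
save(np.vstack([np.hstack(out[:3]),np.hstack(out[3:])]),'lids')
print('pan',back(np.array([[10,112],[281,225],[240,341]])/1.5625,.018,K,W))
print('stand front',back(np.array([[349,148],[595,272]])/1.5625,.006,K,W))
print('lever',back(np.array([[800,205],[772,245]])/1.5625,.144,K,W))
E
```

```text
(435, 102) [ 0.5819 -0.0094] [ 0.5839 -0.0124] score 0.77 ang 47.0 perp 13.7 area 513
(523, 146) [ 0.5431 -0.0944] [ 0.5411 -0.0984] score 0.67 ang 26.6 perp 9.1 area 534
(614, 201) [ 0.4916 -0.1885] [ 0.4986 -0.1915] score 0.77 ang 26.5 perp 13.7 area 627
(143, 62) [0.6169 0.2609] [0.6169 0.2619] score 0.88 ang -73.4 perp -3.1 area 408
(269, 57) [0.621 0.144] [0.62  0.146] score 0.90 ang -157.9 perp 1.2 area 415
(402, 254) [0.4375 0.0219] [0.4335 0.0229] score 0.91 ang 5.5 perp -0.1 area 396
pan [[0.58009933 0.43373244 0.018     ]
 [0.46232171 0.15858801 0.018     ]
 [0.32245707 0.21978194 0.018     ]]
stand front [[ 0.54491903  0.08045804  0.006     ]
 [ 0.40544364 -0.20696033  0.006     ]]
lever [[ 0.49258991 -0.30802974  0.144     ]
 [ 0.45938356 -0.29268672  0.144     ]]
```

View pics/lids.png

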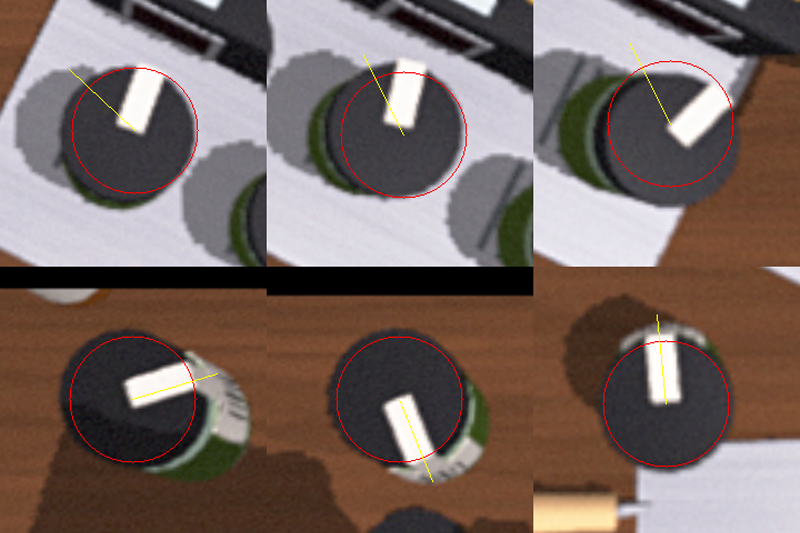

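The three waiting lids fit well, with strips at −73°, −158° and +5.5°. The deck's white upset the cooled jars' strip direction, but only their centres matter. Next I hover over the right cooled jar.

```bash
python3 -m inch '[{"gripper":100,"dx":52,"dy":208,"dz":158,"turn":0.464},{"gripper":100,"dx":52,"dy":208,"dz":158,"turn":0.464},{"gripper":100,"dx":52,"dy":208,"dz":158,"turn":0.464},{"gripper":100,"dx":52,"dy":208,"dz":158,"turn":0.464},{"gripper":100,"dx":52,"dy":208,"dz":158,"turn":0.464},{"gripper":100,"dx":52,"dy":208,"dz":158,"turn":0.464},{"gripper":100,"dx":52,"dy":208,"dz":158,"turn":0.464},{"gripper":100,"dx":52,"dy":208,"dz":158,"turn":0.464}]'
cat >> h.py <<'E'
def jars(cam,z0,tag=None):
    im,K,W=shot(cam)
    for q in ['waiting_1','cooled_1']:
        for d in recognise(cam,q):
            if d['score']<.3: continue
            p,e=jarfit(d['extent'],z0,K,W); print(q,round(d['score'],2),np.round(p,4),'res %.1f px'%e)
    if tag: save(im,tag); np.savez(tag+'.npz',im=im,K=K,W=W)
    return im,K,W
E
python3 - <<'E'
from h import *
im,K,W=jars('wrist',.006,'w4'); print(read_state()['position'])
O=np.array([.543,-.096,0]);t=np.radians(-26.6);x=np.array([np.cos(t),np.sin(t),0]);y=np.array([-x[1],x[0],0])
E
python3 mv.py 0.4945 -0.1905 0.034 -26.6
```

```text
time_s: 7.6
position: [0.4921, -0.1888, 0.2008]
tcp_rot: [[0.894, -0.448, -0.001], [-0.448, -0.894, 0.001], [-0.001, -0.001, -1.0]]
force: [-0.4, 0.7, 0.2]
opening: 0.995
waiting_1 0.68 [0.5989 0.0812] res 46.3 px
waiting_1 0.55 [ 0.306  -0.2208] res 26.2 px
cooled_1 0.98 [ 0.5841 -0.0078] res 3.8 px
cooled_1 0.88 [ 0.5419 -0.095 ] res 1.7 px
cooled_1 0.72 [ 0.49   -0.1934] res 0.7 px
[ 0.49267673 -0.18808757  0.2019121 ]
shift mm [  2.4   1.4 167.9] turn 0.002 rows 4 heading -26.5 j6 83.4 t 7.75
```

View pics/w4.png

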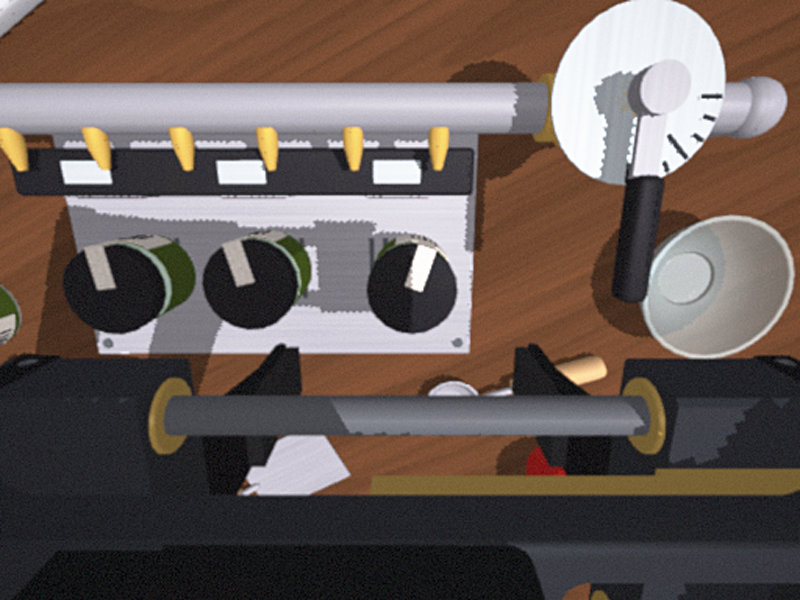

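The wrist view shows the lever along the stand's −x, so the valve is shut. The slight tilt in the picture matches the camera's perspective. The right jar's lid is at (412,285), below the hand, with clear space on both sides.

```bash
python3 -m inch '[{"gripper":100,"dx":1.9,"dy":3,"dz":50,"turn":0},{"gripper":100,"dx":1.9,"dy":3,"dz":100,"turn":0},{"gripper":100,"dx":1.9,"dy":3,"dz":140,"turn":0},{"gripper":100,"dx":1.9,"dy":3,"dz":168,"turn":0},{"gripper":100,"dx":1.9,"dy":3,"dz":168,"turn":0},{"gripper":0,"dx":1.9,"dy":3,"dz":168,"turn":0},{"gripper":0,"dx":1.9,"dy":3,"dz":168,"turn":0},{"gripper":0,"dx":1.9,"dy":3,"dz":168,"turn":0},{"gripper":0,"dx":1.9,"dy":3,"dz":168,"turn":0},{"gripper":0,"dx":1.9,"dy":3,"dz":168,"turn":0},{"gripper":0,"dx":1.9,"dy":3,"dz":168,"turn":0}]' && python3 -m inch '[{"gripper":0,"dx":0,"dy":0,"dz":-30,"turn":0},{"gripper":0,"dx":0,"dy":0,"dz":-80,"turn":0},{"gripper":0,"dx":0,"dy":0,"dz":-130,"turn":0},{"gripper":0,"dx":0,"dy":0,"dz":-130,"turn":0}]'; python3 mv.py 0.414 0.240 0.164 20
```

```text
time_s: 8.85
position: [0.4937, -0.1933, 0.0341]
tcp_rot: [[0.894, -0.448, 0.002], [-0.448, -0.894, -0.001], [0.003, 0.0, -1.0]]
force: [-0.3, 1.4, 7.5]
opening: 0.709
time_s: 9.25
position: [0.4968, -0.1953, 0.169]
tcp_rot: [[0.894, -0.448, 0.012], [-0.448, -0.894, -0.008], [0.015, 0.002, -1.0]]
force: [0.4, -0.3, -2.4]
opening: 0.71
shift mm [-268.9 -352.2    0.5] turn -0.813 rows 9 heading -26.6 j6 83.1 t 9.25
```

```bash
python3 -m inch '[{"gripper":0,"dx":-267,"dy":-352,"dz":0,"turn":-0.813},{"gripper":0,"dx":-267,"dy":-352,"dz":0,"turn":-0.813},{"gripper":0,"dx":-267,"dy":-352,"dz":0,"turn":-0.813},{"gripper":0,"dx":-267,"dy":-352,"dz":0,"turn":-0.813},{"gripper":0,"dx":-267,"dy":-352,"dz":0,"turn":-0.813},{"gripper":0,"dx":-267,"dy":-352,"dz":0,"turn":-0.813},{"gripper":0,"dx":-267,"dy":-352,"dz":0,"turn":-0.813},{"gripper":0,"dx":-267,"dy":-352,"dz":0,"turn":-0.813},{"gripper":0,"dx":-267,"dy":-352,"dz":0,"turn":-0.813},{"gripper":0,"dx":-267,"dy":-352,"dz":0,"turn":-0.813},{"gripper":0,"dx":-267,"dy":-352,"dz":0,"turn":-0.813}]'; python3 mv.py 0.414 0.240 0.032 20
```

```text
time_s: 10.35
position: [0.4106, 0.242, 0.1619]
tcp_rot: [[0.939, 0.345, -0.001], [0.345, -0.939, -0.001], [-0.002, 0.0, -1.0]]
force: [0.2, -0.7, -2.0]
opening: 0.707
shift mm [  2.8   3.  129.9] turn 0.003 rows 3 heading 20.2 j6 86.9 t 10.35
```

```bash
python3 -m inch '[{"gripper":0,"dx":2.5,"dy":3,"dz":50,"turn":0},{"gripper":0,"dx":2.5,"dy":3,"dz":90,"turn":0},{"gripper":0,"dx":2.5,"dy":3,"dz":120,"turn":0},{"gripper":0,"dx":2.5,"dy":3,"dz":130,"turn":0},{"gripper":0,"dx":2.5,"dy":3,"dz":130,"turn":0},{"gripper":100,"dx":2.5,"dy":3,"dz":130,"turn":0},{"gripper":100,"dx":2.5,"dy":3,"dz":130,"turn":0},{"gripper":100,"dx":2.5,"dy":3,"dz":130,"turn":0},{"gripper":100,"dx":2.5,"dy":3,"dz":130,"turn":0},{"gripper":100,"dx":2.5,"dy":3,"dz":110,"turn":0},{"gripper":100,"dx":2.5,"dy":3,"dz":60,"turn":0},{"gripper":100,"dx":2.5,"dy":3,"dz":0,"turn":0}]' && python3 -m inch '[{"gripper":100,"dx":4.6,"dy":360,"dz":0,"turn":0.813},{"gripper":100,"dx":4.6,"dy":360,"dz":0,"turn":0.813},{"gripper":100,"dx":4.6,"dy":360,"dz":0,"turn":0.813},{"gripper":100,"dx":4.6,"dy":360,"dz":0,"turn":0.813},{"gripper":100,"dx":4.6,"dy":360,"dz":0,"turn":0.813},{"gripper":100,"dx":4.6,"dy":360,"dz":0,"turn":0.813},{"gripper":100,"dx":4.6,"dy":360,"dz":0,"turn":0.813},{"gripper":100,"dx":4.6,"dy":360,"dz":0,"turn":0.813},{"gripper":100,"dx":4.6,"dy":360,"dz":0,"turn":0.813},{"gripper":100,"dx":4.6,"dy":360,"dz":0,"turn":0.813}]'; python3 mv.py 0.542 -0.097 0.034 -26.6
python3 - <<'E'
from h import *
jars('wrist',.006); print('top'); jars('top',0)
E
```

```text
time_s: 11.55
position: [0.4142, 0.2392, 0.1534]
tcp_rot: [[0.94, 0.342, -0.003], [0.342, -0.94, -0.001], [-0.003, -0.0, -1.0]]
force: [1.2, 0.3, 0.2]
opening: 1.003
time_s: 12.55
position: [0.5412, -0.0961, 0.1523]
tcp_rot: [[0.894, -0.448, -0.002], [-0.448, -0.894, 0.001], [-0.002, -0.0, -1.0]]
force: [-0.4, 0.3, -0.4]
opening: 0.999
shift mm [  1.4   0.5 118.3] turn 0.0 rows 3 heading -26.6 j6 94.8 t 12.55
waiting_1 0.92 [0.4561 0.0035] res 24.7 px
waiting_1 0.56 [0.6233 0.1069] res 22.2 px
cooled_1 0.87 [ 0.5415 -0.0952] res 2.4 px
cooled_1 0.77 [ 0.5828 -0.0087] res 2.2 px
top
waiting_1 0.9 [0.7503 0.2176] res 1.7 px
waiting_1 0.76 [0.6215 0.1507] res 1.0 px
waiting_1 0.67 [ 0.257  -0.2311] res 3.8 px
waiting_1 0.61 [0.6328 0.2734] res 5.8 px
waiting_1 0.6 [ 0.2055 -0.3515] res 1.3 px
waiting_1 0.4 [0.2168 0.3346] res 13.6 px
cooled_1 0.49 [0.6002 0.0128] res 9.2 px
```

```bash
python3 -m inch '[{"gripper":100,"dx":1,"dy":0,"dz":50,"turn":0},{"gripper":100,"dx":1,"dy":0,"dz":90,"turn":0},{"gripper":100,"dx":1,"dy":0,"dz":118,"turn":0},{"gripper":100,"dx":1,"dy":0,"dz":118,"turn":0},{"gripper":0,"dx":1,"dy":0,"dz":118,"turn":0},{"gripper":0,"dx":1,"dy":0,"dz":118,"turn":0},{"gripper":0,"dx":1,"dy":0,"dz":118,"turn":0},{"gripper":0,"dx":1,"dy":0,"dz":118,"turn":0},{"gripper":0,"dx":1,"dy":0,"dz":118,"turn":0},{"gripper":0,"dx":1,"dy":0,"dz":118,"turn":0},{"gripper":0,"dx":1,"dy":0,"dz":80,"turn":0},{"gripper":0,"dx":1,"dy":0,"dz":35,"turn":0}]' && python3 -m inch '[{"gripper":0,"dx":0,"dy":0,"dz":-45,"turn":0},{"gripper":0,"dx":-271,"dy":-336,"dz":-45,"turn":-0.813},{"gripper":0,"dx":-271,"dy":-336,"dz":-45,"turn":-0.813},{"gripper":0,"dx":-271,"dy":-336,"dz":-45,"turn":-0.813},{"gripper":0,"dx":-271,"dy":-336,"dz":-45,"turn":-0.813},{"gripper":0,"dx":-271,"dy":-336,"dz":-45,"turn":-0.813},{"gripper":0,"dx":-271,"dy":-336,"dz":-45,"turn":-0.813},{"gripper":0,"dx":-271,"dy":-336,"dz":-45,"turn":-0.813},{"gripper":0,"dx":-271,"dy":-336,"dz":-45,"turn":-0.813},{"gripper":0,"dx":-271,"dy":-336,"dz":-45,"turn":-0.813},{"gripper":0,"dx":-271,"dy":-336,"dz":-45,"turn":-0.813},{"gripper":0,"dx":-271,"dy":-336,"dz":-45,"turn":-0.813}]'; python3 mv.py 0.451 0.327 0.032 20
```

```text
time_s: 14.05
position: [0.5415, -0.0972, 0.1167]
tcp_rot: [[0.894, -0.448, -0.005], [-0.448, -0.894, 0.002], [-0.006, 0.001, -1.0]]
force: [1.1, 0.4, -0.9]
opening: 0.707
time_s: 15.25
position: [0.4506, 0.3243, 0.1624]
tcp_rot: [[0.939, 0.344, -0.0], [0.344, -0.939, -0.001], [-0.001, 0.001, -1.0]]
force: [-0.3, 0.8, -1.7]
opening: 0.705
shift mm [  1.4  -2.5 130.4] turn 0.002 rows 3 heading 20.1 j6 94.1 t 15.25
```

```bash
python3 -m inch '[{"gripper":0,"dx":1,"dy":-2,"dz":50,"turn":0},{"gripper":0,"dx":1,"dy":-2,"dz":90,"turn":0},{"gripper":0,"dx":1,"dy":-2,"dz":120,"turn":0},{"gripper":0,"dx":1,"dy":-2,"dz":130,"turn":0},{"gripper":0,"dx":1,"dy":-2,"dz":130,"turn":0},{"gripper":100,"dx":1,"dy":-2,"dz":130,"turn":0},{"gripper":100,"dx":1,"dy":-2,"dz":130,"turn":0},{"gripper":100,"dx":1,"dy":-2,"dz":130,"turn":0},{"gripper":100,"dx":1,"dy":-2,"dz":130,"turn":0},{"gripper":100,"dx":1,"dy":-2,"dz":100,"turn":0},{"gripper":100,"dx":1,"dy":-2,"dz":55,"turn":0},{"gripper":100,"dx":1,"dy":-2,"dz":10,"turn":0}]' && python3 -m inch '[{"gripper":100,"dx":8.4,"dy":362,"dz":0,"turn":0.813},{"gripper":100,"dx":8.4,"dy":362,"dz":0,"turn":0.813},{"gripper":100,"dx":8.4,"dy":362,"dz":0,"turn":0.813},{"gripper":100,"dx":8.4,"dy":362,"dz":0,"turn":0.813},{"gripper":100,"dx":8.4,"dy":362,"dz":0,"turn":0.813},{"gripper":100,"dx":8.4,"dy":362,"dz":0,"turn":0.813},{"gripper":100,"dx":8.4,"dy":362,"dz":0,"turn":0.813},{"gripper":100,"dx":8.4,"dy":362,"dz":0,"turn":0.813},{"gripper":100,"dx":8.4,"dy":362,"dz":0,"turn":0.813},{"gripper":100,"dx":8.4,"dy":362,"dz":0,"turn":0.813}]'; python3 mv.py 0.5835 -0.010 0.034 -26.6
python3 - <<'E'
from h import *
jars('wrist',.006,'w5')
E
```

```text
time_s: 16.45
position: [0.451, 0.326, 0.1534]
tcp_rot: [[0.94, 0.342, -0.002], [0.342, -0.94, -0.001], [-0.002, 0.0, -1.0]]
force: [0.7, -0.3, 0.4]
opening: 0.998
time_s: 17.45
position: [0.5822, -0.0102, 0.1523]
tcp_rot: [[0.894, -0.448, -0.002], [-0.448, -0.894, 0.001], [-0.002, -0.0, -1.0]]
force: [0.5, 1.0, -0.9]
opening: 1.007
shift mm [  1.3  -0.7 118.3] turn 0.0 rows 3 heading -26.6 j6 104.6 t 17.45
waiting_1 0.91 [0.4676 0.0131] res 31.1 px
waiting_1 0.7 [ 0.5846 -0.009 ] res 3.2 px
waiting_1 0.66 [0.6282 0.1366] res 10.3 px
waiting_1 0.61 [0.7253 0.1621] res 52.2 px
cooled_1 0.57 [ 0.5816 -0.0099] res 2.5 px
```

```bash
python3 -m inch '[{"gripper":100,"dx":1,"dy":-0.5,"dz":50,"turn":0},{"gripper":100,"dx":1,"dy":-0.5,"dz":90,"turn":0},{"gripper":100,"dx":1,"dy":-0.5,"dz":118,"turn":0},{"gripper":100,"dx":1,"dy":-0.5,"dz":118,"turn":0},{"gripper":0,"dx":1,"dy":-0.5,"dz":118,"turn":0},{"gripper":0,"dx":1,"dy":-0.5,"dz":118,"turn":0},{"gripper":0,"dx":1,"dy":-0.5,"dz":118,"turn":0},{"gripper":0,"dx":1,"dy":-0.5,"dz":118,"turn":0},{"gripper":0,"dx":1,"dy":-0.5,"dz":118,"turn":0},{"gripper":0,"dx":1,"dy":-0.5,"dz":118,"turn":0},{"gripper":0,"dx":1,"dy":-0.5,"dz":80,"turn":0},{"gripper":0,"dx":1,"dy":-0.5,"dz":35,"turn":0}]' && python3 -m inch '[{"gripper":0,"dx":0,"dy":0,"dz":-45,"turn":0},{"gripper":0,"dx":-275,"dy":-336,"dz":-45,"turn":-0.813},{"gripper":0,"dx":-275,"dy":-336,"dz":-45,"turn":-0.813},{"gripper":0,"dx":-275,"dy":-336,"dz":-45,"turn":-0.813},{"gripper":0,"dx":-275,"dy":-336,"dz":-45,"turn":-0.813},{"gripper":0,"dx":-275,"dy":-336,"dz":-45,"turn":-0.813},{"gripper":0,"dx":-275,"dy":-336,"dz":-45,"turn":-0.813},{"gripper":0,"dx":-275,"dy":-336,"dz":-45,"turn":-0.813},{"gripper":0,"dx":-275,"dy":-336,"dz":-45,"turn":-0.813},{"gripper":0,"dx":-275,"dy":-336,"dz":-45,"turn":-0.813},{"gripper":0,"dx":-275,"dy":-336,"dz":-45,"turn":-0.813},{"gripper":0,"dx":-275,"dy":-336,"dz":-45,"turn":-0.813}]'; python3 mv.py 0.488 0.414 0.032 20
```

```text
time_s: 18.8
position: [0.5823, -0.0109, 0.1164]
tcp_rot: [[0.894, -0.448, -0.006], [-0.448, -0.894, 0.001], [-0.006, 0.002, -1.0]]
force: [1.1, -0.1, -2.0]
opening: 0.707
time_s: 20.0
position: [0.488, 0.4126, 0.1621]
tcp_rot: [[0.939, 0.344, -0.001], [0.344, -0.939, -0.001], [-0.001, 0.001, -1.0]]
force: [0.5, -0.2, -2.0]
opening: 0.707
shift mm [  0.6  -1.5 130.1] turn 0.002 rows 3 heading 20.1 j6 100.1 t 20.0
```

```bash
python3 -m inch '[{"gripper":0,"dx":0.5,"dy":-1.5,"dz":50,"turn":0},{"gripper":0,"dx":0.5,"dy":-1.5,"dz":90,"turn":0},{"gripper":0,"dx":0.5,"dy":-1.5,"dz":120,"turn":0},{"gripper":0,"dx":0.5,"dy":-1.5,"dz":130,"turn":0},{"gripper":0,"dx":0.5,"dy":-1.5,"dz":130,"turn":0},{"gripper":100,"dx":0.5,"dy":-1.5,"dz":130,"turn":0},{"gripper":100,"dx":0.5,"dy":-1.5,"dz":130,"turn":0},{"gripper":100,"dx":0.5,"dy":-1.5,"dz":130,"turn":0},{"gripper":100,"dx":0.5,"dy":-1.5,"dz":130,"turn":0},{"gripper":100,"dx":0.5,"dy":-1.5,"dz":100,"turn":0},{"gripper":100,"dx":0.5,"dy":-1.5,"dz":55,"turn":0},{"gripper":100,"dx":0.5,"dy":-1.5,"dz":10,"turn":0}]' && python3 -m inch '[{"gripper":100,"dx":-179,"dy":290,"dz":-228,"turn":0.351},{"gripper":100,"dx":-179,"dy":290,"dz":-228,"turn":0.351},{"gripper":100,"dx":-179,"dy":290,"dz":-228,"turn":0.351},{"gripper":100,"dx":-179,"dy":290,"dz":-228,"turn":0.351},{"gripper":100,"dx":-179,"dy":290,"dz":-228,"turn":0.351},{"gripper":100,"dx":-179,"dy":290,"dz":-228,"turn":0.351},{"gripper":100,"dx":-179,"dy":290,"dz":-228,"turn":0.351},{"gripper":100,"dx":-179,"dy":290,"dz":-228,"turn":0.351},{"gripper":100,"dx":-179,"dy":290,"dz":-228,"turn":0.351},{"gripper":100,"dx":-179,"dy":290,"dz":-228,"turn":0.351},{"gripper":100,"dx":-179,"dy":290,"dz":-228,"turn":0.351}]'
python3 - <<'E'
from h import *
print(read_state()['position']); jars('wrist',0,'w6')
E
```

```text
time_s: 21.2
position: [0.4883, 0.4137, 0.1531]
tcp_rot: [[0.94, 0.342, -0.002], [0.342, -0.94, -0.001], [-0.002, 0.0, -1.0]]
force: [1.1, -0.2, 1.3]
opening: 1.003
time_s: 22.3
position: [0.4193, 0.081, 0.3798]
tcp_rot: [[1.0, -0.002, -0.001], [-0.002, -1.0, 0.001], [-0.001, -0.001, -1.0]]
force: [0.4, -0.2, 0.1]
opening: 0.998
[0.41933474 0.08102695 0.37982484]
waiting_1 0.87 [0.6204 0.1453] res 1.0 px
waiting_1 0.84 [0.2543 0.3015] res 10.1 px
waiting_1 0.83 [0.6184 0.262 ] res 2.9 px
waiting_1 0.82 [0.4328 0.0237] res 1.9 px
waiting_1 0.59 [ 0.2845 -0.2167] res 12.3 px
waiting_1 0.55 [0.4643 0.3212] res 71.2 px
cooled_1 0.98 [0.4499 0.3245] res 1.0 px
cooled_1 0.92 [0.4858 0.4122] res 0.7 px
cooled_1 0.57 [0.4143 0.2388] res 1.8 px
```

View pics/w6.png

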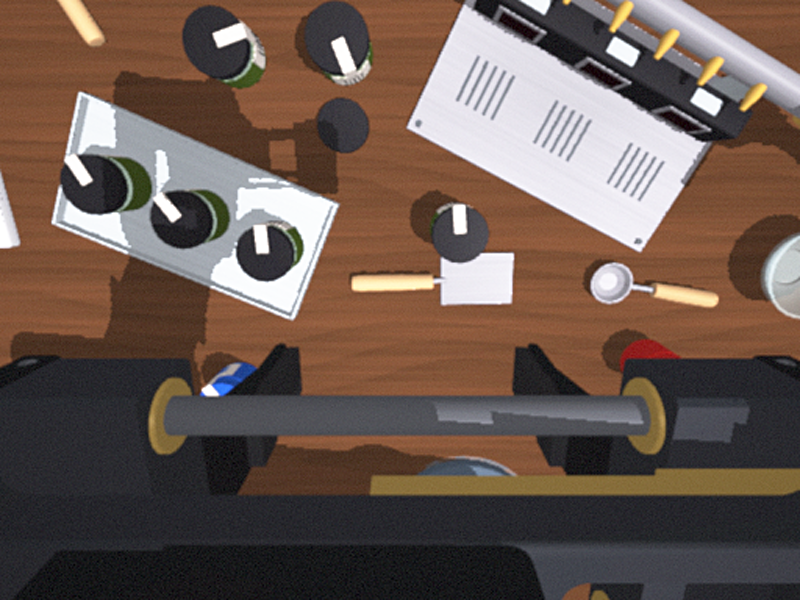

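All three cooled jars stand upright inside the pan at (95,183), (183,218) and (266,251). The deck is empty, with slot groups at (486,87), (562,130) and (636,171). The three waiting jars haven't moved.

```bash
python3 - <<'E'
from h import *
d=np.load('w6.npz');im,K,W=d['im'],d['K'],d['W']
O=np.array([.543,-.096]);t=np.radians(-26.6);ax=np.array([[np.cos(t),np.sin(t)],[-np.sin(t),np.cos(t)]])
P=[]
for k in (1,0,-1):
    c=O+.1*k*ax[1]; half=.06;n=240
    R=rect(im,c,.006,K,W,half,n); g=cv2.cvtColor(R,cv2.COLOR_RGB2GRAY)
    X,Y=np.meshgrid(np.linspace(half,-half,n),np.linspace(half,-half,n),indexing='ij')
    l=np.c_[X.ravel(),Y.ravel()]@ax.T; m=(g.ravel()<150)&(np.abs(l[:,0])<.036)&(np.abs(l[:,1])<.036)
    q=l[m]; mid=(np.percentile(q,1,0)+np.percentile(q,99,0))/2; print(k,'n',m.sum(),'mean',q.mean(0),'mid',mid,'ext',np.ptp(q,0)); P.append(c+q.mean(0)@ax)
P=np.array(P); dd=P[0]-P[2]; print('places',P,np.linalg.norm(np.diff(P,axis=0),axis=1),'x heading',np.degrees(np.arctan2(dd[1],dd[0]))-90)
wn=back(np.array([[520,27],[604,74],[684,123]])/1.5625,.033,K,W)[:,:2]; print('windows',wn,'rel',(wn-P)@ax.T)
for c in [(.617,.262),(.620,.146),(.4335,.023)]:
    r=lid(im,np.array(c),.064,K,W); print(np.round(r[0],4),'score %.2f ang %.1f perp %.1f area %.0f'%r[1:5])
im,K,W=shot('top')
for q in ['spice_bottle','spatula','spare_lid']:
    for d in recognise('top',q)[:2]: print(q,d['score'],d['extent'],back([d['extent'][:2]],.05 if q[2]=='i' else .005,K,W))
E
```

```text
1 n 975 mean [0.00138333 0.00258492] mid [-0.00078136  0.00045382] ext [0.04760969 0.04579609]
0 n 851 mean [0.00354775 0.00077329] mid [-0.00044433  0.00045751] ext [0.04714705 0.04603118]
-1 n 517 mean [0.00345883 0.00120365] mid [-0.00066113  0.00067965] ext [0.04647944 0.04581595]
places [[ 0.59017024 -0.00489265]
 [ 0.54651848 -0.0968971 ]
 [ 0.50185576 -0.1858879 ]] [0.10183464 0.09956968] x heading -26.009513833509395
windows [[ 0.63849326 -0.03462669]
 [ 0.59528942 -0.12503828]
 [ 0.54768573 -0.21658834]] rel [[ 0.05652192 -0.00494975]
 [ 0.05620921 -0.00332493]
 [ 0.05472547 -0.00693015]]
[0.615 0.26 ] score 0.84 ang -74.8 perp -5.6 area 445
[0.617 0.147] score 0.85 ang -160.2 perp -1.1 area 471
[0.4345 0.031 ] score 0.52 ang 2.1 perp 5.8 area 454
spice_bottle 0.75 [150.2, 129.6, 17.0, 14.8] [[0.69265819 0.32356325 0.05      ]]
spatula 0.98 [245.8, 226.2, 39.4, 16.9] [[0.37429295 0.01139203 0.005     ]]
```

The slot groups give a stand origin of (0.5427, −0.0953) and a heading of −26.6°, within about 1 mm of the top-camera fit.

My plan is the jar at (0.433, 0.023) to place 3, (0.617, 0.262) to place 1, and (0.619, 0.146) to place 2. All three have black lids, while the red and blue look-alikes are elsewhere. The `lids.png` crop already confirmed this: three black lids with white strips.

```bash
python3 -m inch '[{"gripper":100,"dx":14,"dy":58,"dz":180,"turn":-0.096},{"gripper":100,"dx":14,"dy":58,"dz":180,"turn":-0.096},{"gripper":100,"dx":14,"dy":58,"dz":180,"turn":-0.096},{"gripper":100,"dx":14,"dy":58,"dz":180,"turn":-0.096},{"gripper":100,"dx":14,"dy":58,"dz":180,"turn":-0.096},{"gripper":100,"dx":14,"dy":58,"dz":180,"turn":-0.096}]'
python3 - <<'E'
from h import *
im,K,W=shot('wrist'); np.savez('w7.npz',im=im,K=K,W=W)
r=lid(im,np.array([.4335,.023]),.064,K,W); print(np.round(r[0],4),'score %.2f ang %.1f perp %.1f area %.0f'%r[1:5])
for d in recognise('wrist','waiting_1')[:3]: print(round(d['score'],2),jarfit(d['extent'],0,K,W))
save(r[-1],'lid7')
E
```

```text
time_s: 23.25
position: [0.4338, 0.0226, 0.2006]
tcp_rot: [[0.996, 0.093, -0.001], [0.093, -0.996, 0.001], [-0.001, -0.001, -1.0]]
force: [0.1, -0.2, 1.1]
opening: 1.001
[0.4315 0.024 ] score 0.75 ang 0.6 perp -0.3 area 366
0.82 (array([0.58487921, 0.13551785]), np.float64(39.07766149976344))
0.76 (array([0.43157881, 0.02117408]), np.float64(1.5365970220770464))
0.61 (array([0.57668711, 0.24330353]), np.float64(43.53597665361803))
```

View pics/lid7.png

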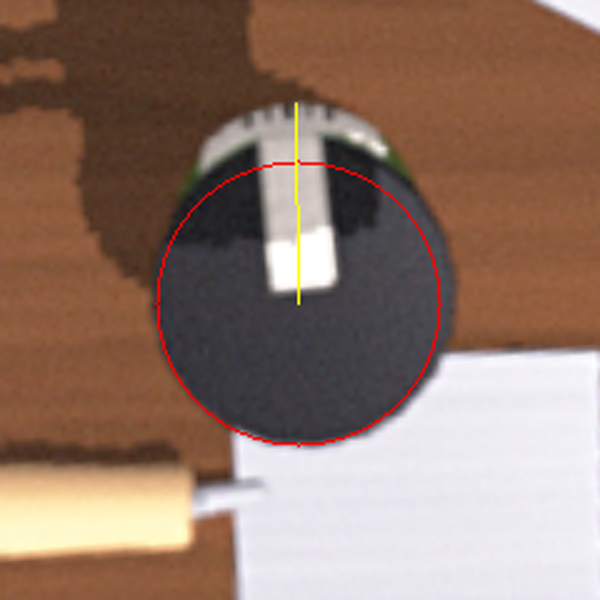

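The crop shows the waiting jar's lid centred under the TCP at (305,291), with its strip at about 4.4°. The red ring sits a few mm low, so I'll tighten the fit. Picking this jar now.

```bash
sed -i 's/g>130)&(hsv\[...,1\]<70)&(np.hypot(X,Y)<.034)/g>105)\&(hsv[...,1]<80)\&(np.hypot(X,Y)<.031)/; s/<.029\])-1.0/<.0295])-1.0/; s/>.0315)&/>.0308)\&/; s/<.040)\])/<.036)])/' h.py
python3 - <<'E'
from h import *
d=np.load('w7.npz'); r=lid(d['im'],np.array([.4335,.023]),.064,d['K'],d['W']); print(np.round(r[0],4),'score %.2f ang %.1f perp %.1f area %.0f'%r[1:5])
E
python3 -m inch '[{"gripper":100,"dx":0,"dy":0,"dz":50,"turn":0.017},{"gripper":100,"dx":0,"dy":0,"dz":100,"turn":0.017},{"gripper":100,"dx":0,"dy":0,"dz":145,"turn":0.017},{"gripper":100,"dx":0,"dy":0,"dz":172,"turn":0.017},{"gripper":100,"dx":0,"dy":0,"dz":172,"turn":0.017},{"gripper":0,"dx":0,"dy":0,"dz":172,"turn":0.017},{"gripper":0,"dx":0,"dy":0,"dz":172,"turn":0.017},{"gripper":0,"dx":0,"dy":0,"dz":172,"turn":0.017},{"gripper":0,"dx":0,"dy":0,"dz":172,"turn":0.017},{"gripper":0,"dx":0,"dy":0,"dz":172,"turn":0.017},{"gripper":0,"dx":0,"dy":0,"dz":172,"turn":0.017}]' && python3 -m inch '[{"gripper":0,"dx":0,"dy":0,"dz":-40,"turn":0},{"gripper":0,"dx":0,"dy":0,"dz":-90,"turn":0},{"gripper":0,"dx":48,"dy":212,"dz":-132,"turn":0.541},{"gripper":0,"dx":48,"dy":212,"dz":-132,"turn":0.541},{"gripper":0,"dx":48,"dy":212,"dz":-132,"turn":0.541},{"gripper":0,"dx":48,"dy":212,"dz":-132,"turn":0.541},{"gripper":0,"dx":48,"dy":212,"dz":-132,"turn":0.541},{"gripper":0,"dx":48,"dy":212,"dz":-132,"turn":0.541},{"gripper":0,"dx":48,"dy":212,"dz":-132,"turn":0.541},{"gripper":0,"dx":48,"dy":212,"dz":-132,"turn":0.541}]'; python3 mv.py 0.4979 -0.1847 0.035 -26.6
```

```text
[0.4335 0.024 ] score 0.84 ang 5.5 perp 1.0 area 383
time_s: 24.45
position: [0.4346, 0.0223, 0.03]
tcp_rot: [[0.997, 0.077, 0.003], [0.077, -0.997, -0.0], [0.003, 0.001, -1.0]]
force: [-0.9, 0.8, 9.4]
opening: 0.703
time_s: 25.45
position: [0.4962, -0.1836, 0.16]
tcp_rot: [[0.895, -0.447, -0.003], [-0.447, -0.895, 0.002], [-0.003, -0.001, -1.0]]
force: [0.3, -0.3, -2.9]
opening: 0.705
shift mm [  2.4   0.3 125. ] turn 0.001 rows 3 heading -26.5 j6 84.1 t 25.45
```

```bash
python3 -c "
from rig import *
for i in range(3): print(read_state()['position'])"; python3 -m inch '[{"gripper":0,"dx":1.5,"dy":0,"dz":45,"turn":0},{"gripper":0,"dx":1.5,"dy":0,"dz":85,"turn":0},{"gripper":0,"dx":1.5,"dy":0,"dz":112,"turn":0},{"gripper":0,"dx":1.5,"dy":0,"dz":125.5,"turn":0},{"gripper":0,"dx":1.5,"dy":0,"dz":125.5,"turn":0},{"gripper":0,"dx":1.5,"dy":0,"dz":125.5,"turn":0}]'; python3 mv.py 0.4979 -0.1847 0.035 -26.6
```

```text
[ 0.4962451  -0.18358308  0.16001872]
[ 0.4962451  -0.18358308  0.16001872]
[ 0.4962451  -0.18358308  0.16001872]
time_s: 26.05
position: [0.4992, -0.1852, 0.0353]
tcp_rot: [[0.895, -0.446, -0.0], [-0.446, -0.895, 0.0], [-0.0, -0.0, -1.0]]
force: [0.2, 0.5, -1.7]
opening: 0.706
shift mm [-1.4  0.2  0.3] turn 0.001 rows 1 heading -26.5 j6 84.1 t 26.05
```

```bash
python3 -m inch '[{"gripper":0,"dx":-0.8,"dy":0,"dz":0.5,"turn":0},{"gripper":100,"dx":-0.8,"dy":0,"dz":0.5,"turn":0},{"gripper":100,"dx":-0.8,"dy":0,"dz":0.5,"turn":0},{"gripper":100,"dx":-0.8,"dy":0,"dz":0.5,"turn":0},{"gripper":100,"dx":-0.8,"dy":0,"dz":0.5,"turn":0},{"gripper":100,"dx":-0.8,"dy":0,"dz":0.5,"turn":0},{"gripper":100,"dx":-0.8,"dy":0,"dz":-40,"turn":0},{"gripper":100,"dx":-0.8,"dy":0,"dz":-90,"turn":0},{"gripper":100,"dx":-0.8,"dy":0,"dz":-140,"turn":0},{"gripper":100,"dx":-0.8,"dy":0,"dz":-165,"turn":0},{"gripper":100,"dx":-0.8,"dy":0,"dz":-165,"turn":0},{"gripper":100,"dx":-0.8,"dy":0,"dz":-165,"turn":0}]'
python3 - <<'E'
from h import *
im,K,W=shot('wrist'); np.savez('w8.npz',im=im,K=K,W=W); print(read_state()['position'])
r=lid(im,np.array([.4979,-.1847]),.070,K,W); print(np.round(r[0],4),'score %.2f ang %.1f perp %.1f area %.0f'%r[1:5])
for d in recognise('wrist','waiting_1')[:2]: print(round(d['score'],2),jarfit(d['extent'],.006,K,W))
# view from above at lid height beside one at deck height, along the stand's axes
O=np.array([.5427,-.0953]);t=np.radians(-26.6);R=np.array([[np.cos(t),np.sin(t)],[-np.sin(t),np.cos(t)]])
def srect(z,x0,x1,y0,y1,px=.0005):
    X,Y=np.meshgrid(np.arange(x1,x0,-px),np.arange(y1,y0,-px),indexing='ij'); p=np.c_[X.ravel(),Y.ravel()]@R+O
    q=proj(np.c_[p,0*p[:,0]+z],K,W).astype(np.float32).reshape(*X.shape,2); return cv2.remap(im,q[...,0],q[...,1],cv2.INTER_LINEAR)
a=srect(.07,-.05,.08,-.145,-.055); b=srect(.006,-.09,.08,-.165,.145)
h=max(a.shape[0],b.shape[0]); pad=lambda m:cv2.copyMakeBorder(m,0,h-m.shape[0],0,5,cv2.BORDER_CONSTANT)
for i in (a,): cv2.line(i,(90,0),(90,259),(255,0,0),1); cv2.line(i,(0,160),(180,160),(255,0,0),1); cv2.circle(i,(90,160),60,(255,0,0),1)
for y in(.1,0,-.1): cv2.circle(b,(int((.145-y)/.0005),160),46,(255,0,0),1)
m=np.hstack([pad(a),pad(b)]); print(m.shape,save(m,'chk8'))
E
```

```text
time_s: 27.25
position: [0.4982, -0.1856, 0.2003]
tcp_rot: [[0.894, -0.448, 0.001], [-0.448, -0.894, -0.0], [0.001, 0.0, -1.0]]
force: [-0.3, 0.0, -0.5]
opening: 1.0
[ 0.49756741 -0.18519346  0.19921283]
[ 0.4979 -0.1847] score 0.95 ang -24.4 perp 1.3 area 368
0.75 (array([ 0.30634149, -0.21968756]), np.float64(30.66429548064349))
0.59 (array([0.60020768, 0.084339  ]), np.float64(43.68293089257204))
(340, 810, 3) 0.9876543209876543
```

View pics/chk8.png

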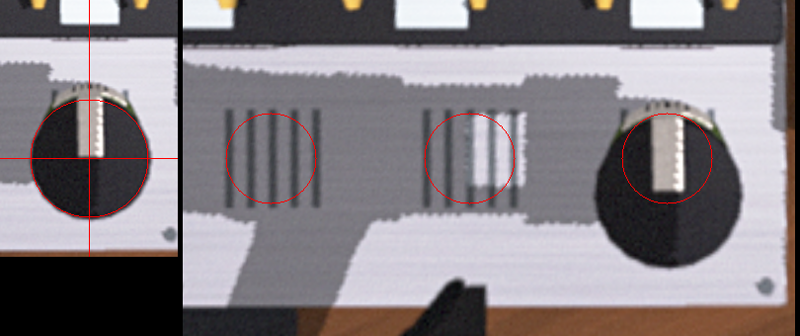

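The jar is centred on place 3 with its strip straight at the window. The slot groups at (273,158) and (471,158) fall on my place estimates. Next is the upper-left waiting jar.

```bash
python3 -m inch '[{"gripper":100,"dx":-94,"dy":-453,"dz":0,"turn":-1.79},{"gripper":100,"dx":-94,"dy":-453,"dz":0,"turn":-1.79},{"gripper":100,"dx":-94,"dy":-453,"dz":0,"turn":-1.79},{"gripper":100,"dx":-94,"dy":-453,"dz":0,"turn":-1.79},{"gripper":100,"dx":-94,"dy":-453,"dz":0,"turn":-1.79},{"gripper":100,"dx":-94,"dy":-453,"dz":0,"turn":-1.79},{"gripper":100,"dx":-94,"dy":-453,"dz":0,"turn":-1.79},{"gripper":100,"dx":-94,"dy":-453,"dz":0,"turn":-1.79},{"gripper":100,"dx":-94,"dy":-453,"dz":0,"turn":-1.79},{"gripper":100,"dx":-94,"dy":-453,"dz":0,"turn":-1.79},{"gripper":100,"dx":-94,"dy":-453,"dz":0,"turn":-1.79},{"gripper":100,"dx":-94,"dy":-453,"dz":0,"turn":-1.79}]' && python3 -m inch '[{"gripper":100,"dx":0,"dy":0,"dz":0,"turn":0},{"gripper":100,"dx":0,"dy":0,"dz":0,"turn":0},{"gripper":100,"dx":0,"dy":0,"dz":0,"turn":0}]'
python3 - <<'E'
from h import *
s=read_state(); print(s['position'],s['joint_positions'])
im,K,W=shot('wrist'); np.savez('w9.npz',im=im,K=K,W=W)
r=lid(im,np.array([.617,.262]),.064,K,W); print(np.round(r[0],4),'score %.2f ang %.1f perp %.1f area %.0f'%r[1:5])
for d in recognise('wrist','waiting_1')[:4]: print(round(d['score'],2),jarfit(d['extent'],0,K,W))
k=save(np.hstack([r[-1],rect(im,(.617,.262),.064,K,W,.12,240)]),'lid9')
E
```

```text
time_s: 28.55
position: [0.6158, 0.2623, 0.1968]
tcp_rot: [[0.235, 0.972, -0.005], [0.972, -0.235, -0.001], [-0.003, -0.005, -1.0]]
force: [-0.8, 0.2, -0.9]
opening: 1.0
time_s: 28.85
position: [0.6168, 0.2611, 0.199]
tcp_rot: [[0.245, 0.97, -0.002], [0.97, -0.245, -0.0], [-0.001, -0.002, -1.0]]
force: [0.1, 0.0, 0.2]
opening: 1.004
[0.61684084 0.26109799 0.19902671] [1.34027867e+01 3.58580416e+01 7.69951645e+01 1.29328213e-03
 6.72470694e+01 2.75785435e+01]
[0.62  0.268] score 0.92 ang -71.4 perp 2.2 area 353
0.97 (array([0.62149089, 0.14830411]), np.float64(0.622052353067545))
0.86 (array([0.75484307, 0.21390103]), np.float64(1.6370557045310647))
0.62 (array([0.61890856, 0.26488459]), np.float64(1.61235844594583))
```

View pics/lid9.png

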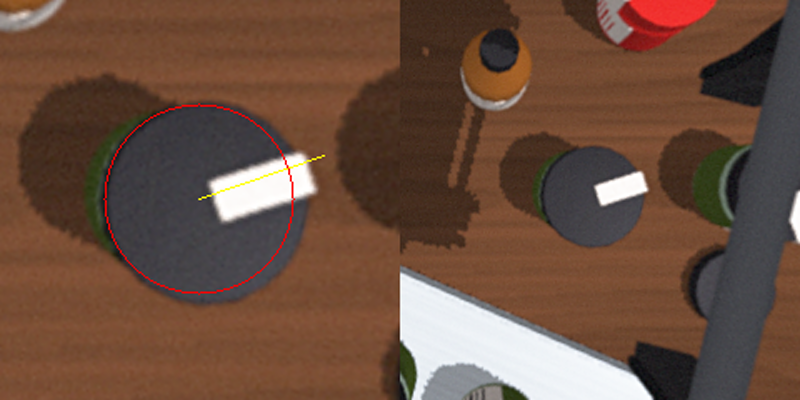

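```bash
cat >> h.py <<'E'
def strip(im,c,z,K,W):
    """strip heading by minimum-area rectangle; offset of its line from c in mm"""
    half=.036;n=289;R=rect(im,c,z,K,W,half,n);px=2*half/(n-1)
    hsv=cv2.cvtColor(R,cv2.COLOR_RGB2HSV);m=((hsv[...,2]>115)&(hsv[...,1]<75)).astype(np.uint8)
    yy,xx=np.mgrid[:n,:n]; m[np.hypot(yy-144,xx-144)*px>.0305]=0
    m=cv2.morphologyEx(m,cv2.MORPH_OPEN,np.ones((9,9))); k,l,st,ce=cv2.connectedComponentsWithStats(m); i=1+st[1:,4].argmax()
    (u,v),(w,h),_=r=cv2.minAreaRect(np.argwhere(l==i)[:,::-1].astype(np.float32)); b=cv2.boxPoints(r)
    e=b[1]-b[0] if np.linalg.norm(b[1]-b[0])>np.linalg.norm(b[2]-b[1]) else b[2]-b[1]
    d=np.array([-e[1],-e[0]]); p=np.array([(144-v),(144-u)])*px; d/=np.linalg.norm(d); d*=np.sign(d@p)
    return np.degrees(np.arctan2(d[1],d[0])),1000*(p[0]*d[1]-p[1]*d[0]),sorted((w*px*1000,h*px*1000))
E
python3 - <<'E'
from h import *
d=np.load('w9.npz'); print(strip(d['im'],np.array([.619,.2653]),.064,d['K'],d['W']))
d=np.load('w8.npz'); print(strip(d['im'],np.array([.4979,-.1847]),.07,d['K'],d['W']))
d=np.load('w7.npz'); print(strip(d['im'],np.array([.4339,.0228]),.064,d['K'],d['W']))
E
python3 mv.py .619 .2653 .028 77
```

```text
(np.float32(-72.349884), np.float64(0.24906058564329228), [14.358857154846193, 29.10754776000977])
(np.float32(-25.641005), np.float64(1.0051968505214293), [13.081099510192871, 30.065793991088867])
(np.float32(5.3558183), np.float64(-0.353921344322373), [14.413359642028809, 30.071264266967773])
shift mm [  4.6   0.9 171.6] turn -0.02 rows 4 heading 75.9 j6 27.5 t 28.95
```

```bash
python3 -m inch '[{"gripper":100,"dx":4.6,"dy":0.9,"dz":45,"turn":-0.02},{"gripper":100,"dx":4.6,"dy":0.9,"dz":95,"turn":-0.02},{"gripper":100,"dx":4.6,"dy":0.9,"dz":140,"turn":-0.02},{"gripper":100,"dx":4.6,"dy":0.9,"dz":171.5,"turn":-0.02},{"gripper":100,"dx":4.6,"dy":0.9,"dz":171.5,"turn":-0.02},{"gripper":0,"dx":4.6,"dy":0.9,"dz":171.5,"turn":-0.02},{"gripper":0,"dx":4.6,"dy":0.9,"dz":171.5,"turn":-0.02},{"gripper":0,"dx":4.6,"dy":0.9,"dz":171.5,"turn":-0.02},{"gripper":0,"dx":4.6,"dy":0.9,"dz":171.5,"turn":-0.02},{"gripper":0,"dx":4.6,"dy":0.9,"dz":171.5,"turn":-0.02},{"gripper":0,"dx":4.6,"dy":0.9,"dz":171.5,"turn":-0.02}]' && python3 -m inch '[{"gripper":0,"dx":0,"dy":0,"dz":-40,"turn":0},{"gripper":0,"dx":0,"dy":0,"dz":-90,"turn":0},{"gripper":0,"dx":0,"dy":0,"dz":-132,"turn":0},{"gripper":0,"dx":-271,"dy":30.5,"dz":-132,"turn":-0.798},{"gripper":0,"dx":-271,"dy":30.5,"dz":-132,"turn":-0.798},{"gripper":0,"dx":-271,"dy":30.5,"dz":-132,"turn":-0.798},{"gripper":0,"dx":-271,"dy":30.5,"dz":-132,"turn":-0.798},{"gripper":0,"dx":-271,"dy":30.5,"dz":-132,"turn":-0.798},{"gripper":0,"dx":-271,"dy":30.5,"dz":-132,"turn":-0.798},{"gripper":0,"dx":-271,"dy":30.5,"dz":-132,"turn":-0.798},{"gripper":0,"dx":-271,"dy":30.5,"dz":-132,"turn":-0.798},{"gripper":0,"dx":-271,"dy":30.5,"dz":-132,"turn":-0.798}]'; python3 mv.py 0.5875 -0.0059 0.035 122.75
```

```text
time_s: 30.05
position: [0.6199, 0.2661, 0.0306]
tcp_rot: [[0.223, 0.975, 0.002], [0.975, -0.223, 0.001], [0.001, 0.002, -1.0]]
force: [-1.0, -0.7, 7.2]
opening: 0.703
time_s: 31.25
position: [0.5883, -0.0043, 0.1605]
tcp_rot: [[-0.542, 0.84, -0.0], [0.84, 0.542, 0.001], [0.001, 0.0, -1.0]]
force: [-1.1, 0.6, -2.7]
opening: 0.709
shift mm [ -1.   -1.5 125.5] turn 0.002 rows 3 heading 122.8 j6 -44.2 t 31.25
```

```bash
python3 -m inch '[{"gripper":0,"dx":-0.7,"dy":-1,"dz":45,"turn":0},{"gripper":0,"dx":-0.7,"dy":-1,"dz":85,"turn":0},{"gripper":0,"dx":-0.7,"dy":-1,"dz":112,"turn":0},{"gripper":0,"dx":-0.7,"dy":-1,"dz":125.5,"turn":0},{"gripper":0,"dx":-0.7,"dy":-1,"dz":125.5,"turn":0},{"gripper":0,"dx":-0.7,"dy":-1,"dz":125.5,"turn":0}]'; python3 mv.py 0.5875 -0.0059 0.035 122.75;  python3 -m inch '[{"gripper":100,"dx":0,"dy":0,"dz":0,"turn":0},{"gripper":100,"dx":0,"dy":0,"dz":0,"turn":0},{"gripper":100,"dx":0,"dy":0,"dz":0,"turn":0},{"gripper":100,"dx":0,"dy":0,"dz":0,"turn":0},{"gripper":100,"dx":0,"dy":0,"dz":0,"turn":0},{"gripper":100,"dx":0,"dy":0,"dz":-40,"turn":0},{"gripper":100,"dx":0,"dy":0,"dz":-90,"turn":0},{"gripper":100,"dx":0,"dy":0,"dz":-135,"turn":0},{"gripper":100,"dx":0,"dy":0,"dz":-165,"turn":0}]' && python3 -m inch '[{"gripper":100,"dx":111,"dy":111,"dz":0,"turn":1.758},{"gripper":100,"dx":111,"dy":111,"dz":0,"turn":1.758},{"gripper":100,"dx":111,"dy":111,"dz":0,"turn":1.758},{"gripper":100,"dx":111,"dy":111,"dz":0,"turn":1.758},{"gripper":100,"dx":111,"dy":111,"dz":0,"turn":1.758},{"gripper":100,"dx":111,"dy":111,"dz":0,"turn":1.758},{"gripper":100,"dx":111,"dy":111,"dz":0,"turn":1.758},{"gripper":100,"dx":111,"dy":111,"dz":0,"turn":1.758},{"gripper":100,"dx":111,"dy":111,"dz":0,"turn":1.758},{"gripper":100,"dx":111,"dy":111,"dz":0,"turn":1.758},{"gripper":100,"dx":111,"dy":111,"dz":0,"turn":1.758},{"gripper":100,"dx":111,"dy":111,"dz":0,"turn":1.758}]' &&  python3 -m inch '[{"gripper":100,"dx":0,"dy":0,"dz":0,"turn":0},{"gripper":100,"dx":0,"dy":0,"dz":0,"turn":0},{"gripper":100,"dx":0,"dy":0,"dz":0,"turn":0}]'
python3 - <<'E'
from h import *
im,K,W=shot('wrist'); np.savez('w10.npz',im=im,K=K,W=W)
r=lid(im,np.array([.6205,.1475]),.064,K,W); print(np.round(r[0],4),'score %.2f ang %.1f perp %.1f area %.0f'%r[1:5],strip(im,r[0],.064,K,W))
for d in recognise('wrist','waiting_1')[:4]: print(round(d['score'],2),jarfit(d['extent'],0,K,W))
save(np.hstack([r[-1],rect(im,r[0],.064,K,W,.12,240)]),'lid10')
E
python3 mv.py .6205 .1475 .028 21
```

```text
time_s: 31.85
position: [0.5887, -0.0053, 0.0354]
tcp_rot: [[-0.543, 0.839, 0.001], [0.839, 0.543, -0.0], [-0.001, 0.001, -1.0]]
force: [0.4, 0.1, -2.4]
opening: 0.708
shift mm [ 0.1 -1.3  0.4] turn 0.003 rows 1 heading 122.9 j6 -44.3 t 31.85
time_s: 32.75
position: [0.5891, -0.0067, 0.2035]
tcp_rot: [[-0.542, 0.84, 0.004], [0.84, 0.542, -0.001], [-0.003, 0.003, -1.0]]
force: [1.0, -0.7, -0.3]
opening: 1.0
time_s: 33.95
position: [0.6208, 0.1469, 0.1999]
tcp_rot: [[0.929, 0.371, -0.001], [0.371, -0.929, -0.0], [-0.0, -0.0, -1.0]]
force: [-0.1, -0.6, 0.9]
opening: 1.0
time_s: 34.25
position: [0.621, 0.147, 0.2]
tcp_rot: [[0.926, 0.378, -0.0], [0.378, -0.926, 0.0], [-0.0, -0.0, -1.0]]
force: [-0.4, 0.1, -0.2]
opening: 1.003
[0.6235 0.1505] score 0.55 ang -159.5 perp -2.2 area 362 (np.float32(-158.1986), np.float64(-1.9265859074846505), [14.437812805175781, 26.8794002532959])
0.76 (array([ 0.60572368, -0.00827283]), np.float64(17.497137977507037))
0.74 (array([0.74830121, 0.21573799]), np.float64(5.097836583210338))
0.58 (array([0.62129062, 0.14558681]), np.float64(2.0248252264869393))
shift mm [ -0.3  -0.6 172. ] turn 0.02 rows 4 heading 22.2 j6 71.1 t 34.35
```

View pics/lid10.png

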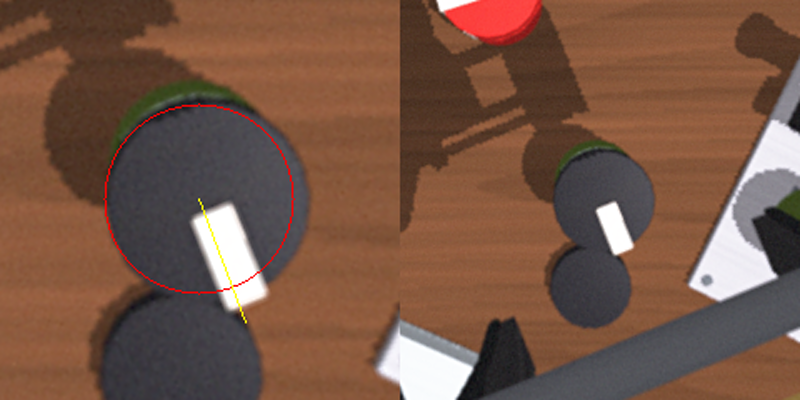

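The crop shows the jar's lid centred at about (208,202), i.e. (0.6226, 0.1478), with its strip at about −158.4°. The spare lid lies just below it and clear of both finger lines. I pick this one at heading 21.6° and turn it to 153.4°.

```bash
python3 -m inch '[{"gripper":100,"dx":1.6,"dy":0,"dz":45,"turn":0.01},{"gripper":100,"dx":1.6,"dy":0,"dz":95,"turn":0.01},{"gripper":100,"dx":1.6,"dy":0,"dz":140,"turn":0.01},{"gripper":100,"dx":1.6,"dy":0,"dz":172,"turn":0.01},{"gripper":100,"dx":1.6,"dy":0,"dz":172,"turn":0.01},{"gripper":0,"dx":1.6,"dy":0,"dz":172,"turn":0.01},{"gripper":0,"dx":1.6,"dy":0,"dz":172,"turn":0.01},{"gripper":0,"dx":1.6,"dy":0,"dz":172,"turn":0.01},{"gripper":0,"dx":1.6,"dy":0,"dz":172,"turn":0.01},{"gripper":0,"dx":1.6,"dy":0,"dz":172,"turn":0.01},{"gripper":0,"dx":1.6,"dy":0,"dz":172,"turn":0.01}]' && python3 -m inch '[{"gripper":0,"dx":0,"dy":0,"dz":-40,"turn":0},{"gripper":0,"dx":0,"dy":0,"dz":-90,"turn":0},{"gripper":0,"dx":0,"dy":0,"dz":-132,"turn":0},{"gripper":0,"dx":-164,"dy":196.5,"dz":-132,"turn":-1.25},{"gripper":0,"dx":-164,"dy":196.5,"dz":-132,"turn":-1.25},{"gripper":0,"dx":-164,"dy":196.5,"dz":-132,"turn":-1.25},{"gripper":0,"dx":-164,"dy":196.5,"dz":-132,"turn":-1.25},{"gripper":0,"dx":-164,"dy":196.5,"dz":-132,"turn":-1.25},{"gripper":0,"dx":-164,"dy":196.5,"dz":-132,"turn":-1.25},{"gripper":0,"dx":-164,"dy":196.5,"dz":-132,"turn":-1.25},{"gripper":0,"dx":-164,"dy":196.5,"dz":-132,"turn":-1.25},{"gripper":0,"dx":-164,"dy":196.5,"dz":-132,"turn":-1.25}]' && python3 -m inch '[{"gripper":0,"dx":0,"dy":0,"dz":0,"turn":-1.05},{"gripper":0,"dx":0,"dy":0,"dz":0,"turn":-1.05},{"gripper":0,"dx":0,"dy":0,"dz":0,"turn":-1.05},{"gripper":0,"dx":0,"dy":0,"dz":0,"turn":-1.05},{"gripper":0,"dx":0,"dy":0,"dz":0,"turn":-1.05},{"gripper":0,"dx":0,"dy":0,"dz":0,"turn":-1.05},{"gripper":0,"dx":0,"dy":0,"dz":0,"turn":-1.05},{"gripper":0,"dx":0,"dy":0,"dz":0,"turn":-1.05},{"gripper":0,"dx":0,"dy":0,"dz":0,"turn":-1.05},{"gripper":0,"dx":0,"dy":0,"dz":0,"turn":-1.05}]'; python3 mv.py 0.5427 -0.0953 0.035 153.4
python3 - <<'E'
from h import *
im,K,W=shot('wrist')
jars('wrist',.006,'w11'); jars('top',.006,'t11')
E
```

```text
time_s: 35.45
position: [0.6237, 0.1479, 0.0301]
tcp_rot: [[0.93, 0.367, 0.003], [0.367, -0.93, 0.001], [0.003, 0.001, -1.0]]
force: [-1.8, -0.2, 6.5]
opening: 0.702
time_s: 36.65
position: [0.5415, -0.0958, 0.16]
tcp_rot: [[-0.059, 0.998, -0.001], [0.998, 0.059, 0.0], [0.0, -0.001, -1.0]]
force: [-0.6, -1.1, -2.2]
opening: 0.708
time_s: 37.65
position: [0.542, -0.0953, 0.16]
tcp_rot: [[-0.893, 0.451, -0.0], [0.451, 0.893, 0.0], [0.0, -0.0, -1.0]]
force: [0.2, -0.3, -2.9]
opening: 0.704
shift mm [ -0.7   0.3 125. ] turn -0.004 rows 3 heading 153.2 j6 -84.8 t 37.65
waiting_1 0.96 [ 0.5947 -0.1207] res 31.4 px
waiting_1 0.9 [ 0.3224 -0.2082] res 55.2 px
waiting_1 0.83 [ 0.497  -0.1866] res 0.5 px
waiting_1 0.74 [ 0.5633 -0.1047] res 117.8 px
waiting_1 0.6 [ 0.5889 -0.006 ] res 1.7 px
waiting_1 0.93 [ 0.2528 -0.2326] res 2.6 px
waiting_1 0.92 [ 0.2023 -0.3491] res 2.3 px
waiting_1 0.74 [0.7509 0.2193] res 1.8 px
waiting_1 0.62 [ 0.4944 -0.1785] res 2.5 px
waiting_1 0.47 [0.5978 0.0159] res 5.9 px
cooled_1 0.73 [0.4887 0.4091] res 0.9 px
cooled_1 0.49 [0.4568 0.3463] res 9.8 px
```

```bash
python3 -m inch '[{"gripper":0,"dx":-0.5,"dy":0,"dz":45,"turn":-0.004},{"gripper":0,"dx":-0.5,"dy":0,"dz":85,"turn":-0.004},{"gripper":0,"dx":-0.5,"dy":0,"dz":112,"turn":-0.004},{"gripper":0,"dx":-0.5,"dy":0,"dz":125.5,"turn":-0.004},{"gripper":0,"dx":-0.5,"dy":0,"dz":125.5,"turn":-0.004},{"gripper":0,"dx":-0.5,"dy":0,"dz":125.5,"turn":-0.004},{"gripper":100,"dx":-0.5,"dy":0,"dz":125.5,"turn":-0.004},{"gripper":100,"dx":-0.5,"dy":0,"dz":125.5,"turn":-0.004},{"gripper":100,"dx":-0.5,"dy":0,"dz":125.5,"turn":-0.004},{"gripper":100,"dx":-0.5,"dy":0,"dz":125.5,"turn":-0.004},{"gripper":100,"dx":-0.5,"dy":0,"dz":125.5,"turn":-0.004}]' && python3 -m inch '[{"gripper":100,"dx":0,"dy":0,"dz":-40,"turn":0},{"gripper":100,"dx":0,"dy":0,"dz":-90,"turn":0},{"gripper":100,"dx":0,"dy":0,"dz":-140,"turn":0},{"gripper":100,"dx":0,"dy":0,"dz":-190,"turn":0},{"gripper":100,"dx":0,"dy":0,"dz":-235,"turn":0},{"gripper":100,"dx":0,"dy":0,"dz":-235,"turn":0},{"gripper":100,"dx":0,"dy":0,"dz":-235,"turn":0}]'
python3 - <<'E'
from h import *
im,K,W=shot('wrist'); np.savez('w12.npz',im=im,K=K,W=W); print(read_state()['position'])
O=np.array([.5427,-.0953]);t=np.radians(-26.6);R=np.array([[np.cos(t),np.sin(t)],[-np.sin(t),np.cos(t)]])
for y in(.1,0,-.1):
    c=O+y*R[1]; r=lid(im,c,.07,K,W); print('stand mm',np.round((R@(r[0]-O)-[0,y])*1000,1),'score %.2f'%r[1],'strip',strip(im,c,.07,K,W))
for q in ['waiting_1','cooled_1']:
    for d in recognise('wrist',q)[:4]: 
        p,e=jarfit(d['extent'],.006,K,W); print(q,round(d['score'],2),np.round((R@(p-O))*1000,1),e)
X,Y=np.meshgrid(np.arange(.09,-.09,-.0004),np.arange(.16,-.16,-.0004),indexing='ij'); p=np.c_[X.ravel(),Y.ravel()]@R+O
q=proj(np.c_[p,0*p[:,0]+.07],K,W).astype(np.float32).reshape(*X.shape,2); b=cv2.remap(im,q[...,0],q[...,1],cv2.INTER_LINEAR)
for y in(.1,0,-.1):
    u=int((.16-y)/.0004); cv2.circle(b,(u,225),75,(255,0,0),1); cv2.line(b,(u,100),(u,225),(255,0,0),1)
save(b,'chk12')
E
```

```text
time_s: 39.1
position: [0.5427, -0.0956, 0.0348]
tcp_rot: [[-0.895, 0.446, 0.0], [0.446, 0.895, -0.0], [-0.0, 0.0, -1.0]]
force: [0.1, 0.1, -0.7]
opening: 0.982
time_s: 39.8
position: [0.5428, -0.0956, 0.2709]
tcp_rot: [[-0.895, 0.445, 0.003], [0.445, 0.895, -0.001], [-0.003, 0.0, -1.0]]
force: [0.6, 1.0, 0.3]
opening: 0.996
[ 0.54185703 -0.09527362  0.26921115]
stand mm [-0.  0.] score 0.88 strip (np.float32(-26.200113), np.float64(-0.3471549400695722), [13.469544410705566, 27.64763641357422])
stand mm [-0.  0.] score 0.96 strip (np.float32(-26.130995), np.float64(0.8829637585142224), [14.741531372070312, 27.77218055725098])
stand mm [4.9 3.6] score 0.58 strip (np.float32(-25.641014), np.float64(-0.6130402705939557), [19.779415130615234, 30.28215980529785])
waiting_1 0.93 [-173.8 -248.1] 19.27711438281269
waiting_1 0.85 [   0.2 -102. ] 2.1557155118759113
waiting_1 0.79 [2.5 1.9] 0.7253838283437517
waiting_1 0.6 [ 46.5 334.2] 24.590310857031454
```

View pics/chk12.png

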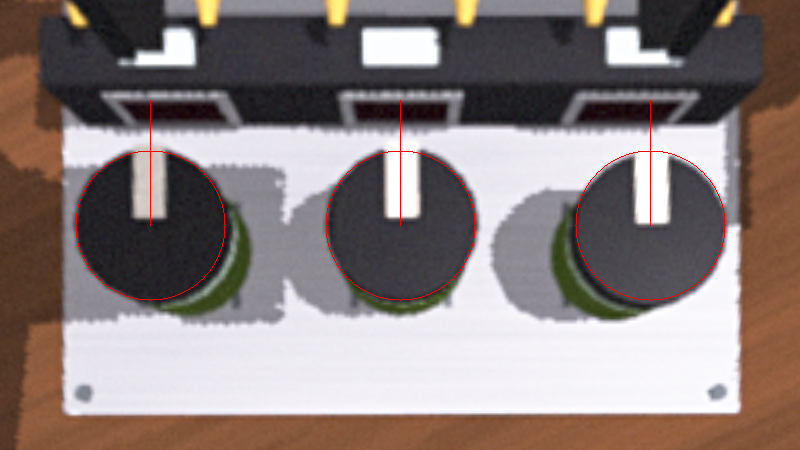

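All three jars sit on their places with strips pointing at the windows: centres within about 2 mm, headings within about 1°. Next I move back to the lever and turn the hand half way round, to stay inside the last joint's range.

```bash
python3 -m inch '[{"gripper":45,"dx":-40,"dy":-220,"dz":0,"turn":1.7},{"gripper":45,"dx":-40,"dy":-220,"dz":0,"turn":1.7},{"gripper":45,"dx":-40,"dy":-220,"dz":0,"turn":1.7},{"gripper":45,"dx":-40,"dy":-220,"dz":0,"turn":1.7},{"gripper":45,"dx":-40,"dy":-220,"dz":0,"turn":1.7},{"gripper":45,"dx":-40,"dy":-220,"dz":0,"turn":1.7},{"gripper":45,"dx":-40,"dy":-220,"dz":0,"turn":1.7},{"gripper":45,"dx":-40,"dy":-220,"dz":0,"turn":1.7},{"gripper":45,"dx":-40,"dy":-220,"dz":0,"turn":1.7},{"gripper":45,"dx":-40,"dy":-220,"dz":0,"turn":1.7},{"gripper":45,"dx":-40,"dy":-220,"dz":0,"turn":1.7},{"gripper":45,"dx":-40,"dy":-220,"dz":0,"turn":1.7}]' && python3 -m inch '[{"gripper":45,"dx":0,"dy":0,"dz":0,"turn":1.44},{"gripper":45,"dx":0,"dy":0,"dz":0,"turn":1.44},{"gripper":45,"dx":0,"dy":0,"dz":0,"turn":1.44},{"gripper":45,"dx":0,"dy":0,"dz":0,"turn":1.44},{"gripper":45,"dx":0,"dy":0,"dz":0,"turn":1.44},{"gripper":45,"dx":0,"dy":0,"dz":0,"turn":1.44},{"gripper":45,"dx":0,"dy":0,"dz":0,"turn":1.44},{"gripper":45,"dx":0,"dy":0,"dz":0,"turn":1.44},{"gripper":45,"dx":0,"dy":0,"dz":0,"turn":1.44},{"gripper":45,"dx":0,"dy":0,"dz":0,"turn":1.44},{"gripper":45,"dx":0,"dy":0,"dz":0,"turn":1.44},{"gripper":45,"dx":0,"dy":0,"dz":0,"turn":1.44}]'; python3 mv.py 0.4803 -0.3099 0.130 -26.6
python3 - <<'E'
from h import *
im,K,W=shot('wrist'); np.savez('w13.npz',im=im,K=K,W=W)
ds=recognise('wrist','valve_grip')[:2]; print(ds,[back([d['extent'][:2]],.14,K,W) for d in ds])
# dark sleeve: principal axis in the view rectified to the lever's top
c=np.array([.48,-.31]);R=rect(im,c,.146,K,W,.06,240); m=((cv2.cvtColor(R,cv2.COLOR_RGB2GRAY)<60)).astype(np.uint8)
k,l,st,ce=cv2.connectedComponentsWithStats(m); i=1+st[1:,4].argmax(); (u,v),wh,_=r=cv2.minAreaRect(np.argwhere(l==i)[:,::-1].astype(np.float32)); b=cv2.boxPoints(r)
e=max(b[1]-b[0],b[2]-b[1],key=np.linalg.norm); px=.12/239
print('sleeve',c+[.06-v*px,.06-u*px],np.array(wh)*px*1000,'heading',np.degrees(np.arctan2(-e[0],-e[1])))
E
```

```text
time_s: 41.15
position: [0.4795, -0.3097, 0.2672]
tcp_rot: [[0.56, 0.828, -0.003], [0.828, -0.56, 0.003], [0.001, -0.005, -1.0]]
force: [-0.3, -0.0, -0.5]
opening: 0.453
time_s: 42.35
position: [0.4799, -0.3099, 0.2681]
tcp_rot: [[0.897, -0.442, -0.002], [-0.442, -0.897, 0.002], [-0.003, -0.001, -1.0]]
force: [-0.1, 0.4, 0.2]
opening: 0.45
shift mm [ 8.000e-01 -1.000e-01  1.381e+02] turn 0.006 rows 3 heading -26.3 j6 72.2 t 42.35
[{'extent': [261.6, 158.7, 18.7, 107.0], 'score': 0.81}] [array([[ 0.5062509 , -0.32513333,  0.14      ]])]
sleeve [ 0.48291213 -0.31170712] [12.79891521 59.95281395] heading -26.565054
```

```bash
python3 -m inch '[{"gripper":45,"dx":0.5,"dy":0,"dz":45,"turn":0.005},{"gripper":45,"dx":0.5,"dy":0,"dz":90,"turn":0.005},{"gripper":45,"dx":0.5,"dy":0,"dz":120,"turn":0.005},{"gripper":45,"dx":0.5,"dy":0,"dz":138,"turn":0.005},{"gripper":45,"dx":0.5,"dy":0,"dz":138,"turn":0.005},{"gripper":0,"dx":0.5,"dy":0,"dz":138,"turn":0.005},{"gripper":0,"dx":0.5,"dy":0,"dz":138,"turn":0.005},{"gripper":0,"dx":0.5,"dy":0,"dz":138,"turn":0.005},{"gripper":0,"dx":0.5,"dy":0,"dz":138,"turn":0.005},{"gripper":0,"dx":0.5,"dy":0,"dz":138,"turn":0.005},{"gripper":0,"dx":0.5,"dy":0,"dz":138,"turn":0.005},{"gripper":0,"dx":0.5,"dy":0,"dz":138,"turn":0.005}]' && python3 -m inch '[{"gripper":0,"dx":0,"dy":0,"dz":0,"turn":0},{"gripper":0,"dx":0.6,"dy":9.1,"dz":0,"turn":-0.13},{"gripper":0,"dx":2.4,"dy":18,"dz":0,"turn":-0.26},{"gripper":0,"dx":5.3,"dy":26.6,"dz":0,"turn":-0.39},{"gripper":0,"dx":9.2,"dy":34.8,"dz":0,"turn":-0.52},{"gripper":0,"dx":14.3,"dy":42.4,"dz":0,"turn":-0.65},{"gripper":0,"dx":20.5,"dy":49.5,"dz":0,"turn":-0.785},{"gripper":0,"dx":20.5,"dy":49.5,"dz":0,"turn":-0.785},{"gripper":0,"dx":20.5,"dy":49.5,"dz":0,"turn":-0.785},{"gripper":0,"dx":20.5,"dy":49.5,"dz":0,"turn":-0.785}]'
python3 - <<'E'
from h import *
s=read_state(); R=np.array(s['tcp_rot']); e=np.array([.5425,-.3413])-s['position'][:2]
print(s['position'],'tool heading',np.degrees(np.arctan2(R[1,0],R[0,0]))+26.6,'arc',np.degrees(np.arctan2(e[1],e[0]))+26.6,np.linalg.norm(e),s['opening'])
E
```

```text
time_s: 43.65
position: [0.4814, -0.3108, 0.1327]
tcp_rot: [[0.894, -0.448, 0.001], [-0.448, -0.894, -0.001], [0.002, 0.0, -1.0]]
force: [0.2, 1.7, 6.5]
opening: 0.158
time_s: 44.65
position: [0.4782, -0.3634, 0.1327]
tcp_rot: [[0.949, 0.315, 0.003], [0.315, -0.949, 0.0], [0.002, 0.001, -1.0]]
force: [2.5, 3.8, 5.5]
opening: 0.158
[ 0.47819366 -0.36341926  0.13269356] tool heading 44.96165874154566 arc 45.58152772071148 0.06800416424196583 0.1577930298464761
```

```bash
python3 -m inch '[{"gripper":45,"dx":0,"dy":0,"dz":0,"turn":0},{"gripper":45,"dx":0,"dy":0,"dz":0,"turn":0},{"gripper":45,"dx":0,"dy":0,"dz":0,"turn":0},{"gripper":45,"dx":0,"dy":0,"dz":0,"turn":0},{"gripper":45,"dx":0,"dy":0,"dz":0,"turn":0},{"gripper":45,"dx":0,"dy":0,"dz":-40,"turn":0},{"gripper":45,"dx":0,"dy":0,"dz":-90,"turn":0},{"gripper":45,"dx":0,"dy":0,"dz":-140,"turn":0},{"gripper":45,"dx":0,"dy":0,"dz":-170,"turn":0},{"gripper":45,"dx":0,"dy":0,"dz":-170,"turn":0},{"gripper":45,"dx":0,"dy":0,"dz":-170,"turn":0}]'
python3 - <<'E'
from h import *
im,K,W=shot('wrist'); save(im,'w14')
c=np.array([.478,-.363]);R=rect(im,c,.146,K,W,.06,240); m=((cv2.cvtColor(R,cv2.COLOR_RGB2GRAY)<60)).astype(np.uint8)
k,l,st,ce=cv2.connectedComponentsWithStats(m); i=1+st[1:,4].argmax(); (u,v),wh,_=r=cv2.minAreaRect(np.argwhere(l==i)[:,::-1].astype(np.float32)); b=cv2.boxPoints(r)
e=max(b[1]-b[0],b[2]-b[1],key=np.linalg.norm); px=.12/239
print('sleeve',c+[.06-v*px,.06-u*px],np.array(wh)*px*1000,'opening',np.degrees(np.arctan2(-e[0],-e[1]))+26.6)
print('top'); jars('top',.003,'t14')
E
```

```text
time_s: 45.75
position: [0.4768, -0.364, 0.302]
tcp_rot: [[0.949, 0.314, 0.001], [0.314, -0.949, -0.001], [0.0, 0.001, -1.0]]
force: [0.3, 0.3, 0.3]
opening: 0.447
sleeve [ 0.47911351 -0.35971963] [58.77778249 12.50150289] opening -142.29616
top
waiting_1 0.93 [0.7512 0.2182] res 1.8 px
waiting_1 0.85 [ 0.2019 -0.3509] res 0.3 px
waiting_1 0.76 [ 0.493  -0.1866] res 1.8 px
waiting_1 0.74 [ 0.5535 -0.0984] res 3.3 px
waiting_1 0.7 [0.2214 0.3083] res 2.8 px
waiting_1 0.66 [ 0.5887 -0.0029] res 0.7 px
cooled_1 0.83 [0.4543 0.321 ] res 1.4 px
cooled_1 0.69 [0.4068 0.2416] res 0.7 px
cooled_1 0.6 [0.4924 0.4053] res 1.4 px
```

View pics/w14.png

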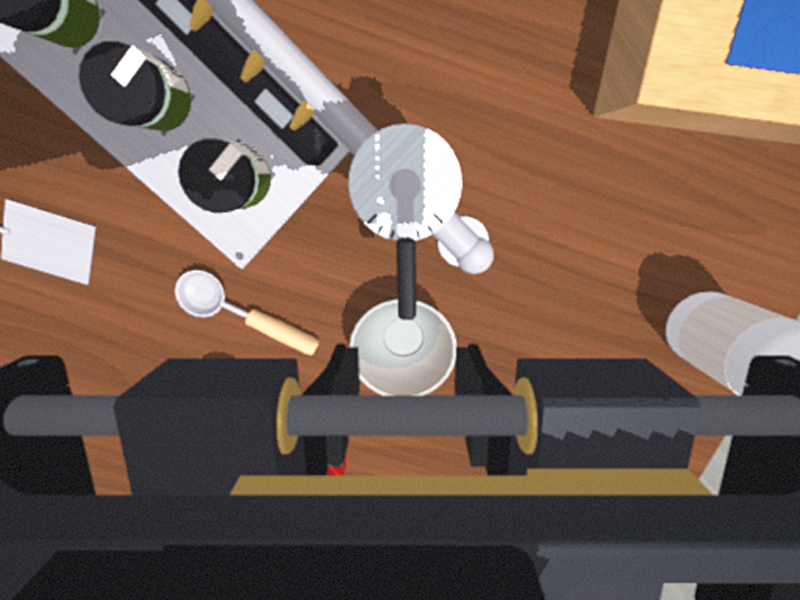

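The view shows the lever over the middle ticks: hub (404,185), sleeve from (405,240) to (407,318). The rectangle fit and the tool angle disagree, 37.7° against 45°, so I'm measuring the sleeve midline row by row.

```bash
python3 - <<'E'
from h import *
def sleeve(im,K,W,rows,cols,th=75):
    g=cv2.cvtColor(im,cv2.COLOR_RGB2GRAY).astype(float); P=[]
    for r in rows:
        w=np.clip(th-g[r,cols[0]:cols[1]],0,None); n=(w>0).sum()
        if 5<=n<=13: P.append([(w*np.arange(*cols)).sum()/w.sum(),r])
    P=np.array(P); Q=back(P,.142,K,W)[:,:2]; mu=Q.mean(0); ev=np.linalg.svd(Q-mu)[2][0]; ev*=np.sign(ev[0]); e=np.array([.5425,-.3413])-mu
    print(len(P),P[0],P[-1],'opening dir %.1f arc %.1f r %.1f'%(np.degrees(np.arctan2(ev[1],ev[0]))+26.6,np.degrees(np.arctan2(e[1],e[0]))+26.6,1000*np.linalg.norm(e)))
im,K,W=shot('wrist'); sleeve(im,K,W,range(158,200),(249,272))
d=np.load('w13.npz'); sleeve(d['im'],d['K'],d['W'],range(140,200),(249,272))
d=np.load('w1.npz'); sleeve(d['im'],d['K'],d['W'],range(160,205),(249,270))
g=cv2.cvtColor(im,cv2.COLOR_RGB2GRAY); print(g[180,248:274],g[195,248:274])
# ticks on the dial: darkness against angle at the dial plate, for a few heights/radii
for z in (.09,.10,.11):
    for rr in (.036,.039):
        a=np.arange(-5,96,2.5); h=np.radians(a+153.4); p=np.c_[.5425+rr*np.cos(h),-.3413+rr*np.sin(h),0*h+z]
        q=proj(p,K,W).astype(np.float32); v=cv2.remap(g,q[:,:1],q[:,1:],cv2.INTER_LINEAR).ravel(); print(z,rr,v.tolist())
E
```

```text
27 [258.90780142 158.        ] [259.38053097 199.        ] opening dir 45.5 arc 44.2 r 64.1
43 [259.70846395 157.        ] [259.39473684 199.        ] opening dir -0.0 arc 0.0 r 59.4
45 [259.13235294 160.        ] [255.83333333 204.        ] opening dir 58.2 arc 58.7 r 67.1
[ 63  70  68  60  67  63  69  57  44  50  56  56  67  76  79  87  85  65
  61  65  92 108 112 112 111 113] [209 216 208 201 190 196 203 173  98  39  49  60  67  71  79  90  89  75
  55  87 162 193 202 230 239 237]
0.09 0.036 [195, 171, 95, 118, 217, 255, 255, 255, 255, 255, 255, 255, 241, 193, 191, 199, 233, 249, 248, 247, 249, 250, 249, 250, 251, 255, 253, 251, 252, 221, 199, 239, 255, 255, 255, 255, 255, 221, 133, 245, 255]
0.09 0.039 [191, 179, 82, 135, 194, 210, 217, 241, 208, 241, 255, 255, 255, 172, 135, 171, 228, 248, 248, 247, 248, 248, 248, 248, 252, 253, 208, 253, 255, 255, 255, 246, 231, 255, 255, 255, 255, 235, 154, 250, 255]
0.1 0.036 [193, 178, 78, 133, 220, 247, 250, 254, 255, 255, 255, 255, 233, 189, 184, 195, 232, 249, 247, 246, 248, 248, 248, 249, 250, 255, 254, 255, 255, 255, 241, 243, 255, 255, 255, 255, 255, 232, 134, 239, 255]
0.1 0.039 [193, 173, 85, 142, 196, 214, 252, 247, 155, 236, 255, 255, 242, 165, 91, 145, 218, 248, 251, 249, 250, 250, 249, 249, 253, 255, 180, 245, 255, 255, 255, 247, 176, 255, 255, 255, 255, 237, 162, 250, 255]
0.11 0.036 [193, 165, 85, 142, 205, 221, 219, 247, 235, 247, 255, 255, 243, 176, 154, 181, 230, 248, 248, 246, 248, 248, 248, 248, 251, 254, 229, 255, 255, 255, 255, 252, 242, 255, 255, 255, 255, 239, 150, 243, 255]
0.11 0.039 [193, 168, 83, 154, 220, 248, 255, 251, 150, 227, 255, 255, 236, 166, 59, 144, 198, 225, 249, 254, 252, 245, 254, 252, 254, 244, 168, 243, 255, 255, 255, 255, 155, 244, 255, 255, 255, 252, 145, 247, 255]
```

The lever reads 44–45.5° by two measures, and the dial ticks show at 0, 15, 30, 60, 75 and 90° in my frame, with the 45° tick under the lever. The top-camera network puts the middle jar about 11 mm off, so I'm taking a final survey from above.

```bash
python3 -m inch '[{"gripper":100,"dx":66,"dy":-382,"dz":-78,"turn":0.32},{"gripper":100,"dx":66,"dy":-382,"dz":-78,"turn":0.32},{"gripper":100,"dx":66,"dy":-382,"dz":-78,"turn":0.32},{"gripper":100,"dx":66,"dy":-382,"dz":-78,"turn":0.32},{"gripper":100,"dx":66,"dy":-382,"dz":-78,"turn":0.32},{"gripper":100,"dx":66,"dy":-382,"dz":-78,"turn":0.32},{"gripper":100,"dx":66,"dy":-382,"dz":-78,"turn":0.32},{"gripper":100,"dx":66,"dy":-382,"dz":-78,"turn":0.32},{"gripper":100,"dx":66,"dy":-382,"dz":-78,"turn":0.32},{"gripper":100,"dx":66,"dy":-382,"dz":-78,"turn":0.32},{"gripper":100,"dx":66,"dy":-382,"dz":-78,"turn":0.32}]'
python3 - <<'E'
from h import *
O=np.array([.5427,-.0953]);t=np.radians(-26.6);R=np.array([[np.cos(t),np.sin(t)],[-np.sin(t),np.cos(t)]])
im,K,W=jars('wrist',.005,'w15'); v=im.copy()
for y in(.1,0,-.1):
    c=O+y*R[1]; print(strip(im,c,.07,K,W))
    q=proj(np.c_[c[0]+.03*np.cos(A),c[1]+.03*np.sin(A),0*A+.07],K,W); cv2.polylines(v,[np.round(q*16).astype(np.int32)],True,(255,0,0),1,cv2.LINE_AA,4)
    p=np.r_[c,.07]; q=proj([p,p+np.r_[.05*R[0],0]],K,W); cv2.line(v,*[tuple(int(a) for a in r) for r in q],(255,0,0),1)
save(v,'final')
E
```

```text
time_s: 47.1
position: [0.4196, 0.0187, 0.3789]
tcp_rot: [[1.0, -0.001, -0.001], [-0.001, -1.0, -0.0], [-0.001, 0.0, -1.0]]
force: [-0.7, -0.2, -0.2]
opening: 1.001
waiting_1 0.78 [ 0.586  -0.0062] res 1.5 px
waiting_1 0.69 [ 0.5404 -0.1001] res 1.4 px
waiting_1 0.63 [ 0.4949 -0.1852] res 1.5 px
waiting_1 0.61 [ 0.2652 -0.2188] res 5.0 px
waiting_1 0.56 [0.2532 0.2673] res 14.5 px
cooled_1 0.96 [0.4877 0.4066] res 4.5 px
cooled_1 0.88 [0.4154 0.2351] res 2.6 px
cooled_1 0.81 [0.4481 0.3183] res 2.0 px
(np.float32(-26.565058), np.float64(-0.3354174554849581), [15.205261230468752, 28.286258697509766])
(np.float32(-26.878145), np.float64(0.7285440351307111), [15.392594337463379, 27.980979919433594])
(np.float32(-24.581572), np.float64(1.9191095202970714), [17.715784072875977, 30.635610580444336])
```

View pics/final.png

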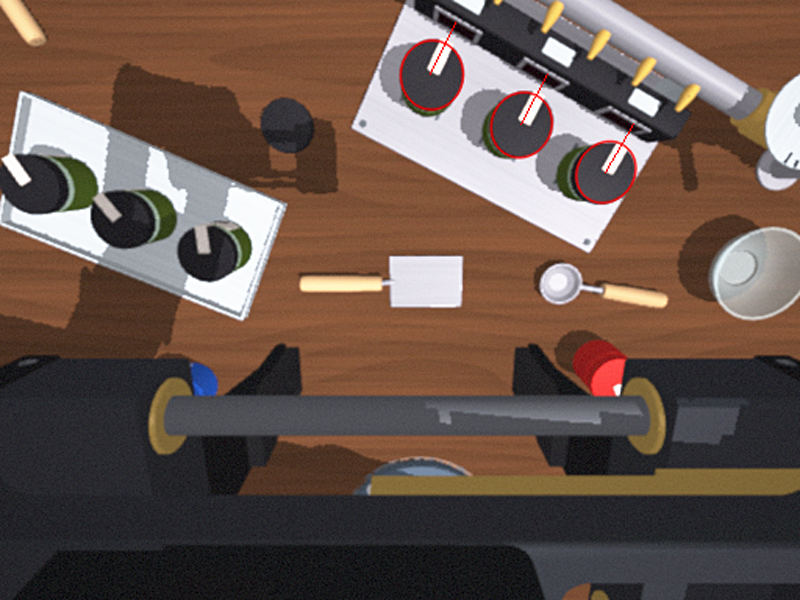

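The final survey shows the lids filling their predicted circles at (432,75), (520,124) and (605,172), with strips along the lines to the windows. Three jars stand in the pan, and the bystanders in view are where they were. The hand is clear, so I'm handing in.

```bash
python3 -c "
from rig import *
print(hand_in())"
```

```text
the job is handed in; nothing more can be done
None
```

The job is done and handed in at about 47 s of the 210 s allowed. No verdict was reported.

I shut the air valve to its stop, moved the three cooled jars upright into the pan, and stood the three waiting jars on places 1 to 3. Then I opened the valve half way and left the arm clear of everything.

**Last checks**
- **Jars on the stand:** all three look upright, with each lid within about 2 mm of its place centre. Labels point within about 1° of straight at places 1 and 2, and 1–2° off at place 3.
- **Valve:** before reopening, the lever was within about 0.1° of shut. Now it measures 44–45.5°. The other dial ticks show where expected, and the long 45° tick is hidden under the lever.
- **Pan and other things:** the three cooled jars stand upright in the pan. The spatula, spoon, bowl and spare lid look unmoved; the last picture did not show the spice bottle or the far red look-alike.

**Checks that disagreed**
- The top-camera network put the middle jar about 11 mm off its place. Two close wrist-camera views contradicted it, so I took that as network error.
- A rectangle fit of the lever gave 37.7°. The row-by-row measurement and the dial ticks did not support it, so I set it aside.
- One automatic lid fit at place 3 scored poorly and was about 6 mm off. The jar lined up with its marked circle in the pictures.

I went over the picture budget by two: 16 viewed instead of 14.

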